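# Weigh onions and tomatoes on a scale with a transit lock

### The job

Weigh the vegetables that lie on the counter, each kind by itself: slide the small orange lock in the slot of the kitchen scale fully over towards the green dot so that the empty pan is free, put all the onions in the pan together, let go of them for two seconds so that the pointer settles and can be read, and move them onto the round steel plate. Then weigh all the tomatoes in the same way and put them on the plate as well, and when the pan is empty slide the lock fully back towards the red dot. Do not strike or press hard on the scale, and leave the other things on the counter where they are.

Things in the scene. Friction and masses are not known exactly. Their poses are not given: they have to be found in the camera images.
- scale: cream spring kitchen scale, fixed: base 156 mm deep (x) x 142 wide (y) x 40 high, a steel pan above its rear part, a 44 mm strip of base top (z = 40 mm) free along the front; on it, from the front, lock slot at the left, covered dial (45 mm high) at the right. Origin: centre of the underside; x to its back (front edge at x = -78 mm), y to its left seen from the front, z up
- lock_slot (a point): centre of the lock slot's mouth, level with the base top, axes as the scale's. The slot is a recess 26 mm wide (x), 76 mm long (y) and 9 mm deep; only 9 mm of base lies between it and the front edge, beyond which (x below -22 mm from here) is free air. A green dot lies on its floor at the +y end, a red dot at the -y end
- lock_nub (a point): centre of the top of the lock's orange ribbed nub, which lies flush in the slot: 12 mm long along the slot (scale's y), 22 mm wide, 8 mm high, top level with the base top. A fingertip fits into the slot beside the nub (about 26 mm of free slot at the end it stands at) and pushes it by its end face; friction about 1.5 N
- scale_lock (a joint): travel of the lock nub along its slot (m): 0 = locked, nub 6 mm to the red-dot side (-y) of the slot's middle, a bolt stands under the pan so that it cannot sink; 0.012 = free, nub 6 mm to the green-dot side (+y). It stays where it is left. While a load has sunk the pan the bolt is blocked at about 0.010 and the scale cannot be locked
- pan_floor (a point): centre of the upper side of the pan's floor; axes as the scale's. The pan is steel, 110 (x) x 140 (y) mm outside, walls 3 mm thick rising 11 mm above the floor; floor 71 mm above the counter when empty (sinks with the load), its centre at x = +22 mm of the scale
- scale_pan (a joint): how far the pan has sunk (m): 0 = fully up (empty or locked), at most 0.024. Spring about 150 N/m, so each vegetable makes it sink by 4 to 10 mm
- plate: round steel plate with a raised rim, 160 mm across the rim, standing firmly on the counter; flat floor about 145 mm across, 3 mm above the counter, rim top 15 mm above it. Origin: centre of the underside, z up
- steel_tumbler: bystander: steel tumbler, 68 mm across, 98 mm tall, upright; origin at the centre of its underside
- yellow_lid: bystander: yellow plastic lid, 62 mm across, 13 mm high; origin at the centre of its underside
- rolling_pin: bystander: wooden rolling pin, 420 mm long (its x), 58 mm thick, lying fixed along the foot of the stove, whose top overhangs it (a gas lighter, 25 mm thick, lies fixed near the front edge of the counter); origin at the middle of its underside
- rolling_board: bystander: large round white rolling board, fixed, leaning on the wall at the back of the counter; origin at its foot. Nothing of the gripper fits behind the line through its foot at right angles to the rolling pin
- soap_bar_1: bystander: pink wrapped soap bar, 58 x 89 x 32 mm; origin at the centre of its underside
- onion_1: purple onion, 53 mm across, 57 mm tall with its pointed tip up, about 0.12 kg, widest about 25 mm above its underside; origin at the centre of its underside, z towards the tip. May be absent; may topple and lie on its side
- onion_2: purple onion, 53 mm across, 57 mm tall with its pointed tip up, about 0.12 kg, widest about 25 mm above its underside; origin at the centre of its underside, z towards the tip. May be absent; may topple and lie on its side
- tomato_1: red tomato, 48 mm across, 57 mm tall with its pointed tip up, about 0.12 kg, widest about 25 mm above its underside; origin at the centre of its underside, z towards the tip. May be absent; may topple and lie on its side
- tomato_2: red tomato, 48 mm across, 57 mm tall with its pointed tip up, about 0.12 kg, widest about 25 mm above its underside; origin at the centre of its underside, z towards the tip. May be absent; may topple and lie on its side

How it is judged:
By the outcome, as a careful person would: the job done as asked, in the order asked, and still so for the second after the job is handed in, with the robot touching nothing.
Of onion_1, onion_2, tomato_1, tomato_2 only 3 to 4 are there at a start; the rules pass over those that are not, and their reading is None.
At some moment in a run one of onion_1, onion_2, tomato_1, tomato_2 may be knocked a few centimetres aside while the robot is not near it.
Once in a run the grip may slacken for a moment while it holds something.
It also fails if it takes over 210 s, if anything falls off the work surface, if the arm or the gripper's body presses on something with over 40 N, if the wrist force passes 120 N, or if a joint passes its speed limit or range.

### The arm

A 6-joint arm with a two-finger parallel gripper is mounted at the origin on a cart in front of the work surface, level with it; the furniture and walls round the work are solid. World frame = base frame: x ahead of the robot, y to its left, z up, the work surface at z = 0. Lengths are in m, angles in rad, forces in N, time in s.
With the tool pointing down it reaches from about 0.25 to 0.8 m from the base axis. Payload 3.9 kg.
Tool frame: the origin (TCP) lies midway between the tips of the shut fingers; the grasp point (between the pads) lies 19 mm behind it; z points along the fingers, y is the line along which they close (so a half turn about z gives the same grasp; the last joint's range is limited). The gripper opens to 85 mm and grips with 20 to 120 N. Pads are 22 mm wide; open, the fingers measure 114 mm over their backs; the gripper's body (76 mm by 85 mm) begins 54 mm behind the grasp point. The pads swing forward as they close: fully open they stand 13 mm farther back than shut.
Start: joints at [1.244, 0.26, -0.138, 1.173, 0, 1.571], TCP at [0.169, 0.497, 0.206] pointing down, gripper open.
Joint ranges: [-2.78, 2.78], [-0.83, 1.72], [-1.28, 1.37], [-1.9, 2.12], [-1.57, 1.48], [-3.14, 3.14]. Speed limits (rad/s): [2.57, 2.57, 3.14, 3.14, 3.14, 3.14].

### API

Orientations are given as a unit quaternion [w, x, y, z].
In Python, from plant import arm gives the robot as it stands.
- The arm moves only by the tool jog_arm, never from a script. Its argument "motion" is a list of rows, each a list of 3 entries, a list of its own where there are three numbers: the shift along the tool's x, y, z scaled (see below), then the turn, a rotation vector about the tool's x, y, z scaled (see below), then the opening, from -1 (shut) to 1 (fully open). In form: [[[tx, ty, tz], [rx, ry, rz], gripper], ...]. A call has 1 to 12 rows; each row shifts and turns the commanded pose from where the row before left it, along the tool's axes as they then stand; what a row does not reach is not made up. The controller multiplies each number of a shift by 0.03 m and each number of a turn by 0.08 rad. A row lasts 1/8 s, in which the tool goes at most 62.5 mm and 10.7 degrees, less where a joint would pass 70% of its speed; a pose out of reach is approached as far as the arm can. A call with a number of a shift or a turn outside -1 to 1 is refused whole. A call with a gripper value outside its range is refused whole. The fingers move at their own pace and stop on an object; the grip force is fixed at half the most. Time passes only in rows, so rows that do not move let the fingers close. It gives the time, the measured TCP pose, the force, the opening and the grip force at its end, in the units of the state.
- arm.get_state(): the state, without advancing time (a new reading comes with each control period).
- arm.grab_frame(name): name is "scene" or "top" or "wrist"; returns a dict with "pixels" (420x560x3 uint8, red, green, blue), "z_map" (420x560 float32, m along the optical axis (not along the pixel's ray), 0 where there is no reading), "vertical_fov" (degrees; the focal length in pixels is half the picture's height over the tangent of half this angle, whatever the lens; pixels are square), "cx", "cy" (the principal point, pixels), "dist_coeffs" ([k1, k2, p1, p2, k3] as OpenCV has them; the pictures are not rectified), "R" (3x3) and "t" (3): a world point X has camera coordinates R X + t. Camera axes: x right, y down, z forward; pixel columns grow to the right and rows downward; lengths in m; the calibration is good to about 2 mm. A picture is of the moment at which its call begins.
- arm.hand_in(): hands the job in; it is judged then, once.
The state is a dict: "clock": time; "q": joint angles; "qd": joint speeds; "joint_efforts": joint torques, N m; "tcp_pos": TCP position; "eef_rot": TCP orientation; "ft_force": force on the tool from outside, world axes, zero at the start; "ft_torque": the same for the moment, N m; "gripper_width": finger opening in m; "grasp_force": force on a finger pad.
Only numpy, scipy, OpenCV 4.12 (cv2) and the standard library are available. Lean on these libraries where they do the work, as an engineer would, in place of code of your own. Each camera call takes 0.05 s, during which the arm holds its last target. There are 200 camera calls.

## Working session

There is one attempt and no reset: what is moved stays moved. The work goes in short steps, Python scripts to look and compute and a tool call to move; the robot and the scene stay as the last step left them, time stands still between calls to the robot, and variables do not carry over. Pictures are saved under pics/ and viewed, at most 14 in all, crops included, and the job is handed in when it is done.

Besides the shell and the picture viewer there is one more tool, called after "Call:" as name(argument=value, ...) on one line, values as JSON. jog_arm: Moves the arm, as the interface text tells. Shifts and turns lie within -1 to 1; 1 stands for 0.03 m of shift or 0.08 rad of turn. Its arguments: {"type":"object","properties":{"motion":{"type":"array"}},"required":["motion"]}

```bash
mkdir -p pics; ls
cat > h.py <<'E'
import numpy as np, cv2
from plant import arm
def K(f):
    h=f["pixels"].shape[0]; F=h/2/np.tan(np.radians(f["vertical_fov"])/2)
    return np.array([[F,0,f["cx"]],[0,F,f["cy"]],[0,0,1.]])
def save(f,n): cv2.imwrite(f"pics/{n}.png",cv2.cvtColor(f["pixels"],cv2.COLOR_RGB2BGR))
def cloud(f):
    H,W=f["z_map"].shape
    uv=np.stack(np.meshgrid(np.arange(W),np.arange(H)),-1).reshape(-1,1,2).astype(float)
    n=cv2.undistortPoints(uv,K(f),np.array(f["dist_coeffs"],float))[:,0]
    z=f["z_map"].reshape(-1,1)
    P=np.hstack([n*z,z]); X=(P-np.array(f["t"]))@np.array(f["R"])
    X[z[:,0]==0]=np.nan
    return X.reshape(H,W,3)
def onplane(f,u,v,z0):
    n=cv2.undistortPoints(np.array([[[u,v]]],float),K(f),np.array(f["dist_coeffs"],float))[0,0]
    R=np.array(f["R"]);t=np.array(f["t"]); d=R.T@np.array([*n,1]); c=-R.T@t
    return c+d*(z0-c[2])/d[2]
def proj(f,X):
    R=np.array(f["R"]); 
    return cv2.projectPoints(np.array(X,float).reshape(-1,1,3),cv2.Rodrigues(R)[0],np.array(f["t"],float),K(f),np.array(f["dist_coeffs"],float))[0][:,0]
E
python3 - <<'E'
from h import *
import pickle
F={n:arm.grab_frame(n) for n in("scene","top","wrist")}
pickle.dump(F,open("f0.pkl","wb"))
for n,f in F.items(): save(f,n+"0"); print(n,-np.array(f["R"]).T@f["t"],f["vertical_fov"],f["dist_coeffs"])
print(arm.get_state())
E
```

```text
pics
scene [ 0.01716932 -0.2641487   0.72531066] 49.032885319754776 [0.00219834 0.         0.         0.         0.        ]
top [0.41258411 0.10908568 0.91991127] 57.831821466828536 [-0.0432517  0.         0.         0.         0.       ]
wrist [0.10670906 0.51846582 0.3727534 ] 65.63200216514258 [0.02206087 0.         0.         0.         0.        ]
{'clock': 0.15, 'q': array([ 1.24405465e+00,  2.60501736e-01, -1.39045152e-01,  1.17271053e+00,
        1.19280933e-06,  1.57082085e+00]), 'qd': array([ 5.20895369e-06, -1.42241834e-03,  5.79783592e-03,  9.45610294e-04,
       -4.13005650e-04,  1.27294779e-03]), 'joint_efforts': array([ 3.24376133e-04, -4.06006980e+01,  2.54166788e+01,  1.26920585e-02,
       -1.38806342e-05,  1.38565447e-06]), 'tcp_pos': array([0.16832621, 0.49670243, 0.20528305]), 'eef_rot': array([-1.19399413e-04,  1.62657133e-01,  9.86682382e-01, -7.20723429e-04]), 'ft_force': array([-0.2888623 ,  0.37941227, -0.71270265]), 'ft_torque': array([-0.03301868,  0.0214879 , -0.00168423]), 'grasp_force': 0.0, 'gripper_width': 0.08531562355601313}
```

View pics/top0.png

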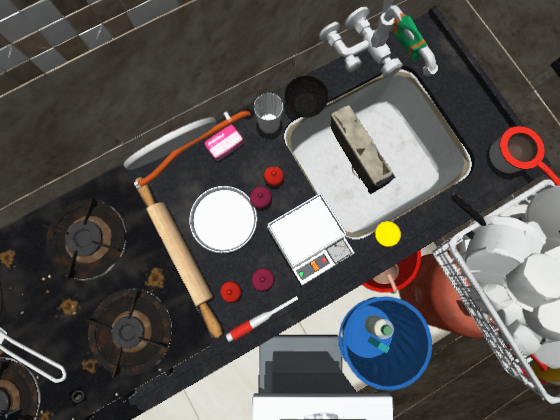

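View pics/scene0.png

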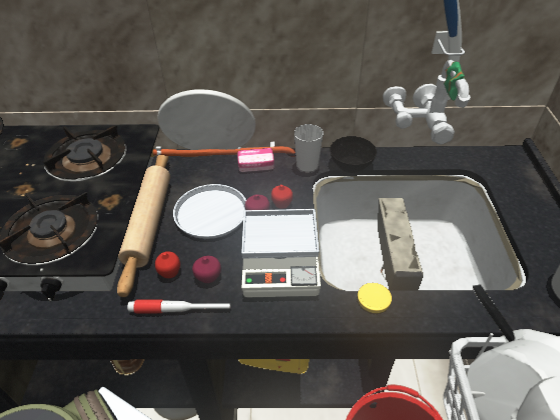

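The pictures show two onions (top view 260,197 and 263,279) and two tomatoes (274,177 and 230,292). The plate is at (223,219). The scale is at about (312,240), with its lock strip towards the lower right.

Run:
```python
from h import *
import pickle
F=pickle.load(open("f0.pkl","rb"))
for n in("top","scene"):
    f=F[n]; X=cloud(f); hsv=cv2.cvtColor(f["pixels"],cv2.COLOR_RGB2HSV).astype(int); h,s,v=hsv[...,0],hsv[...,1],hsv[...,2]
    ws=(X[...,2]>-.02)&(X[...,2]<.12)
    red=((h<8)|(h>174))&(s>150)&(v>70)&ws
    pur=(h>150)&(h<=174)&(s>80)&(v>40)&(v<190)&ws
    for nm,m in(("red",red),("purple",pur)):
        m=cv2.morphologyEx(m.astype(np.uint8),cv2.MORPH_OPEN,np.ones((3,3)))
        k,l,st,c=cv2.connectedComponentsWithStats(m)
        for i in range(1,k):
            if st[i,4]<60: continue
            P=X[l==i]; P=P[P[:,2]>0.012]
            if len(P)<20: continue
            # sphere fit
            A=np.c_[2*P,np.ones(len(P))]; b=(P**2).sum(1); q=np.linalg.lstsq(A,b,rcond=None)[0]
            r=np.sqrt(q[3]+q[:3]@q[:3])
            print(n,nm,c[i].round(),st[i,4],"mid",((P.min(0)+P.max(0))/2).round(4),"ext",np.ptp(P,0).round(3),"zmax",P[:,2].max().round(3),"sph",q[:3].round(4),r.round(4))
    # pan rim & scale points
    pm=(X[...,2]>.066)&(X[...,2]<.09)&(s<60)&(v>120)
    pm[:, :]&=((np.hypot(X[...,0]-.37,X[...,1]-.1)<.3))
    k,l,st,c=cv2.connectedComponentsWithStats(pm.astype(np.uint8))
    i=1+st[1:,4].argmax(); P=X[l==i]
    R=cv2.minAreaRect(P[:,:2].astype(np.float32)); print(n,"pan",c[i],st[i,4],R,np.median(P[:,2]),P[:,2].max())
    big=cv2.resize(f["pixels"][180:300,180:380] if n=="top" else f["pixels"][190:310,180:380],None,fx=4,fy=4,interpolation=cv2.INTER_CUBIC)
    cv2.imwrite(f"pics/{n}c.png",cv2.cvtColor(big,cv2.COLOR_RGB2BGR))
f=F["top"]; print("counter z",cloud(f)[260,215],cloud(f)[240,250])
```

```text
top red [526. 152.] 1048 mid [ 0.7192 -0.4964  0.0453] ext [0.168 0.138 0.063] zmax 0.077 sph [ 0.7111 -0.4965  0.0258] 0.069
top red [273. 176.] 294 mid [0.6571 0.1164 0.0405] ext [0.042 0.046 0.036] zmax 0.059 sph [0.6593 0.1169 0.0287] 0.0217
top red [230. 291.] 352 mid [0.3838 0.2132 0.0413] ext [0.047 0.046 0.034] zmax 0.058 sph [0.3841 0.2133 0.0291] 0.0215
top red [241. 330.] 232 mid [0.2974 0.1884 0.0201] ext [0.041 0.049 0.015] zmax 0.028 sph [0.2979 0.1874 0.0164] 0.0168
top purple [260. 197.] 388 mid [0.6061 0.147  0.0402] ext [0.051 0.05  0.037] zmax 0.059 sph [0.6064 0.1479 0.0256] 0.025
top purple [262. 279.] 427 mid [0.4126 0.1394 0.0416] ext [0.05  0.053 0.035] zmax 0.059 sph [0.4129 0.14   0.0251] 0.0252
top pan [306.19980633 229.34667527] 3098 ((0.5233204960823059, 0.04102981090545654), (0.11053861677646637, 0.14142493903636932), 31.13471031188965) 0.07174582938167207 0.08781218077229042
scene red [281. 191.] 95 mid [0.658  0.1171 0.0423] ext [0.032 0.035 0.012] zmax 0.049 sph [0.6581 0.1179 0.0317] 0.0176
scene red [167. 264.] 494 mid [0.381  0.2111 0.0345] ext [0.
[... 152 characters left out ...]
h [0.2957 0.1873 0.0142] 0.0171
scene purple [266. 163.] 60 mid [0.7423 0.2073 0.0212] ext [0.025 0.024 0.017] zmax 0.03 sph [0.7464 0.2119 0.0208] 0.013
scene purple [257. 202.] 289 mid [0.6026 0.1469 0.0437] ext [0.048 0.047 0.027] zmax 0.057 sph [0.6042 0.1484 0.0262] 0.0233
scene purple [206. 269.] 581 mid [0.4098 0.1382 0.0357] ext [0.051 0.05  0.041] zmax 0.056 sph [0.4105 0.1403 0.0241] 0.025
scene pan [279.18462549 232.4934297 ] 3044 ((0.5209659934043884, 0.04226133972406387), (0.11403660476207733, 0.14057880640029907), 31.454471588134766) 0.07069079864924377 0.08571045937038685
counter z [4.56354814e-01 2.55040638e-01 2.75550136e-04] [ 5.05225998e-01  1.72042906e-01 -9.49658744e-05]
```

View pics/topc.png

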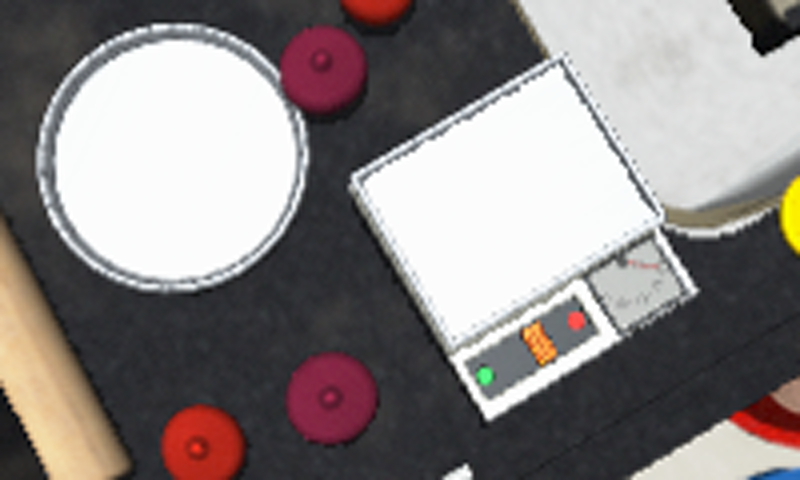

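View pics/scenec.png

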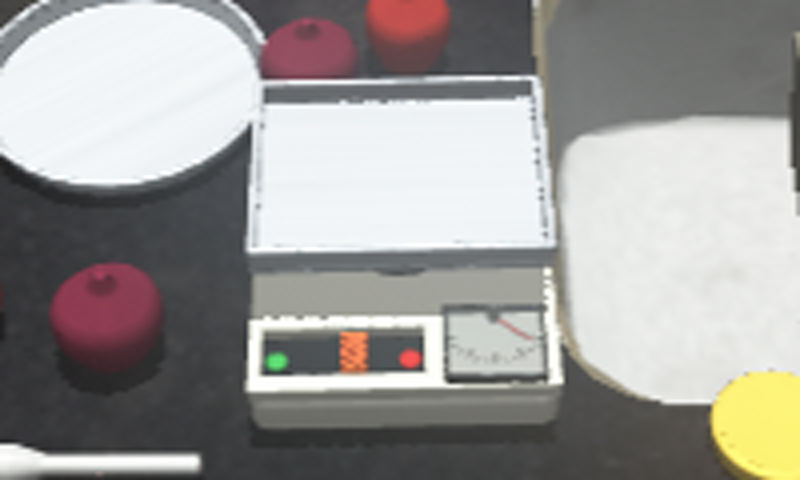

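The crops show the lock nub at about (540,343) in the top crop, which is full-picture pixel (315,265.8). The green dot is at (485,376) and the red dot at (576,321), so the lock stands on the red side (locked). The onion at (322,70) almost touches the plate rim. Next I'll get the scale, slot and plate frames.

```bash
cat >> h.py <<'E'
from scipy.spatial.transform import Rotation as Ro
import json
def plan(wps, s=None):
    """wps: (x,y,z,yaw_deg of tool y axis mod 180, grip[, tilt_vec world rotvec], or ('g',grip,n)). Prints rows; tool down."""
    s=s or arm.get_state(); p=np.array(s["tcp_pos"]); R=Ro.from_quat(np.roll(s["eef_rot"],-1)); rows=[]
    for w in wps:
        if w[0]=='g': rows+= [[[0,0,0],[0,0,0],w[1]]]*w[2]; continue
        tgt=np.array(w[:3],float); cands=[]
        for a in (w[3],w[3]+180):
            a=np.radians(a); y=np.array([np.cos(a),np.sin(a),0]); z=np.array([0,0,-1.]); 
            T=Ro.from_matrix(np.c_[np.cross(y,z),y,z])
            if len(w)>5: T=Ro.from_rotvec(w[5])*T
            cands.append(T)
        T=min(cands,key=lambda T:(R.inv()*T).magnitude())
        rv=(R.inv()*T).as_rotvec(); d=tgt-p
        n=0
        for n in range(1,200):
            st=R.inv().apply(d/n)
            if np.abs(st).max()<=.036 and np.abs(rv/n).max()<=.08:
                # shifts along changing axes
                ok=True; R2=R; p2=p.copy(); rr=[]
                for i in range(n):
                    t=np.round(R2.inv().apply((tgt-p2)/(n-i))/.03,2); r=np.round((R2.inv()*T).as_rotvec()/(n-i)/.08,2)
                    if np.abs(t).max()>1 or np.abs(r).max()>1: ok=False;break
                    rr.append([t.tolist(),r.tolist(),w[4]]); p2=p2+R2.apply(t*.03); R2=R2*Ro.from_rotvec(r*.08)
                if ok: break
        rows+=rr; p,R=p2,R2
    for i in range(0,len(rows),12): print(json.dumps(rows[i:i+12]).replace('0.0,','0,').replace('0.0]','0]').replace(' ',''))
    print(len(rows),"rows; end",p.round(4))
def st():
    s=arm.get_state(); R=Ro.from_quat(np.roll(s["eef_rot"],-1)).as_matrix()
    print("t%.2f"%s["clock"],"tcp",np.round(s["tcp_pos"],4),"yaw_y %.1f"%np.degrees(np.arctan2(R[1,1],R[0,1])),"z",R[:,2].round(3),"F",np.round(s["ft_force"],1),"w %.4f gf %.1f q6 %.2f"%(s["gripper_width"],s["grasp_force"],s["q"][5]))
E
python3 - <<'E'
from h import *
import pickle
from scipy.optimize import least_squares
F=pickle.load(open("f0.pkl","rb"))
t,sc=F["top"],F["scene"]
P=lambda u,v:(180+u/4-.375,180+v/4-.375)
Q=lambda u,v:(180+u/4-.375,190+v/4-.375)
for nm,u,v in(("nub",540,343),("green",485,376),("red",576,321),("FLcorner",490,418),):
    print("top",nm,onplane(t,*P(u,v),.04 if nm in("nub","FLcorner") else .031).round(4))
for nm,u,v in(("nub",354,352),("green",277,362),("red",411,359),("FL",248,388),("FR",560,384)):
    print("scene",nm,onplane(sc,*Q(u,v),.04 if nm in("nub","FL","FR") else .031).round(4))
for f in(t,sc):
    X=cloud(f); m=(X[...,2]>.011)&(X[...,2]<.018)&(np.hypot(X[...,0]-.55,X[...,1]-.22)<.1)&(f["pixels"].min(-1)>60)
    p=X[m]; r=least_squares(lambda q:np.hypot(p[:,0]-q[0],p[:,1]-q[1])-q[2],[.55,.22,.077],loss='soft_l1',f_scale=.002)
    print("plate",r.x.round(4),len(p), (p[:,:2].min(0)+p[:,:2].max(0))/2)
w=F["wrist"]; print(proj(w,[[.46,.02,.04]]))
a=np.radians(31.2); xs=np.array([np.cos(a),np.sin(a)]); 
print("slot x,y along scale: pan-78mm*x:",np.array([.5222,.0416])-.078*xs)
plan([(.42,.03,.2,31.2,1)])
E
```

```text
top nub [0.4441 0.0201 0.04  ]
top green [0.4254 0.0511 0.031 ]
top red [ 0.4572 -0.0019  0.031 ]
top FLcorner [0.4017 0.0489 0.04  ]
scene nub [0.4416 0.0199 0.04  ]
scene green [0.4247 0.0517 0.031 ]
scene red [ 0.4569 -0.0014  0.031 ]
scene FL [0.4008 0.0511 0.04  ]
scene FR [ 0.4724 -0.0701  0.04  ]
plate [0.5554 0.2379 0.0786] 392 [0.55496937 0.23835991]
plate [0.5528 0.2381 0.079 ] 389 [0.55310945 0.23845572]
[[ 14.8288243  498.78538779]]
slot x,y along scale: pan-78mm*x: [0.45548159 0.00119389]
[[[-0.72,-0.67,0.01],[-0,0,0.49],1],[[-0.74,-0.64,0.01],[-0,0,0.49],1],[[-0.77,-0.61,0.01],[-0,0,0.49],1],[[-0.79,-0.58,0.01],[-0,0,0.48],1],[[-0.81,-0.55,0.01],[-0,0,0.49],1],[[-0.84,-0.52,0.01],[-0,0,0.48],1],[[-0.85,-0.48,0.01],[-0,0,0.49],1],[[-0.87,-0.45,0.01],[-0,0,0.48],1],[[-0.89,-0.42,0.01],[-0,0,0.49],1],[[-0.91,-0.38,0.01],[-0,0,0.48],1],[[-0.92,-0.35,0.01],[-0,0,0.49],1],[[-0.93,-0.31,0.01],[-0,0,0.48],1]]
[[[-0.94,-0.27,0.01],[-0,0,0.49],1],[[-0.95,-0.24,0.01],[-0,0,0.48],1],[[-0.96,-0.2,0.01],[-0,0,0.49],1],[[-0.97,-0.16,0.01],[-0,0,0.48],1],[[-0.98,-0.12,0.02],[-0.01,0.01,0.49],1],[[-0.98,-0.09,0.01],[-0,0,0.48],1]]
18 rows; end [0.42   0.03   0.2001]
```

Run:
```python
from h import *
plan([(.411,-.022,.14,31.2,1)])
```

```text
[[[-0.7,-0.73,0.12],[-0,0,0.46],1],[[-0.72,-0.7,0.12],[-0,0,0.46],1],[[-0.75,-0.67,0.12],[-0,0,0.46],1],[[-0.77,-0.64,0.11],[-0,0,0.46],1],[[-0.79,-0.62,0.12],[-0,0,0.46],1],[[-0.82,-0.59,0.11],[-0,0,0.46],1],[[-0.84,-0.55,0.12],[-0,0,0.46],1],[[-0.86,-0.52,0.11],[-0,0,0.46],1],[[-0.87,-0.49,0.12],[-0,0,0.46],1],[[-0.89,-0.46,0.11],[-0,0,0.46],1],[[-0.91,-0.43,0.12],[-0,0,0.46],1],[[-0.92,-0.39,0.11],[-0,0,0.46],1]]
[[[-0.94,-0.36,0.12],[-0,0,0.46],1],[[-0.95,-0.32,0.11],[-0,0,0.46],1],[[-0.96,-0.29,0.12],[-0,0,0.46],1],[[-0.97,-0.25,0.11],[-0,0,0.46],1],[[-0.98,-0.22,0.12],[-0,0,0.46],1],[[-0.99,-0.18,0.11],[-0.01,0.01,0.46],1],[[-1.0,-0.15,0.12],[-0,0,0.46],1]]
19 rows; end [ 0.4109 -0.0221  0.1399]
```

Call:
jog_arm(motion=[[[-0.7,-0.73,0.12],[0,0,0.46],1],[[-0.72,-0.7,0.12],[0,0,0.46],1],[[-0.75,-0.67,0.12],[0,0,0.46],1],[[-0.77,-0.64,0.11],[0,0,0.46],1],[[-0.79,-0.62,0.12],[0,0,0.46],1],[[-0.82,-0.59,0.11],[0,0,0.46],1],[[-0.84,-0.55,0.12],[0,0,0.46],1],[[-0.86,-0.52,0.11],[0,0,0.46],1],[[-0.87,-0.49,0.12],[0,0,0.46],1],[[-0.89,-0.46,0.11],[0,0,0.46],1],[[-0.91,-0.43,0.12],[0,0,0.46],1],[[-0.92,-0.39,0.11],[0,0,0.46],1]])

```text
clock: 1.65
tcp_pos: [0.3219, 0.1687, 0.164]
eef_rot: [-0.0, 0.375, 0.927, -0.0]
ft_force: [0.4, 0.4, 0.6]
gripper_width: 0.0855
grasp_force: 0.0
```

Call:
jog_arm(motion=[[[-0.94,-0.36,0.12],[0,0,0.46],1],[[-0.95,-0.32,0.11],[0,0,0.46],1],[[-0.96,-0.29,0.12],[0,0,0.46],1],[[-0.97,-0.25,0.11],[0,0,0.46],1],[[-0.98,-0.22,0.12],[0,0,0.46],1],[[-0.99,-0.18,0.11],[0,0,0.46],1],[[-1,-0.15,0.12],[0,0,0.46],1],[[0,0,0],[0,0,0],1],[[0,0,0],[0,0,0],1]])

```text
clock: 2.78
tcp_pos: [0.4104, -0.0212, 0.1397]
eef_rot: [-0.001, 0.491, 0.871, -0.0]
ft_force: [-0.1, 0.1, 0.4]
gripper_width: 0.085
grasp_force: 0.0
```

Run:
```python
from h import *
st()
f=arm.grab_frame("wrist"); save(f,"w1"); import pickle; pickle.dump(f,open("w1.pkl","wb"))
print(proj(f,[[.4428,.02,.04],[.411,-.022,.14]]))
```

```text
t2.77 tcp [ 0.4104 -0.0212  0.1397] yaw_y 31.2 z [-0.001  0.    -1.   ] F [-0.1  0.1  0.4] w 0.0850 gf 0.0 q6 0.97
[[340.92813851 178.39061798]
 [281.64698538 245.10389485]]
```

View pics/w1.png

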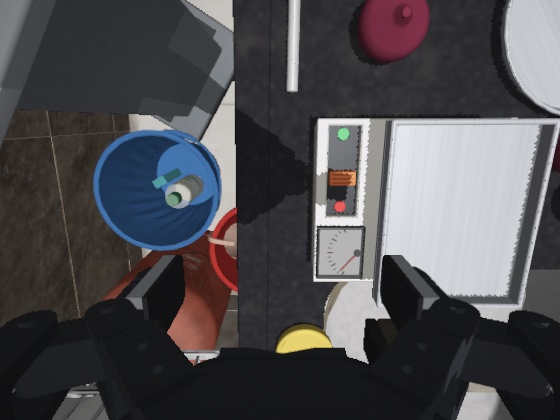

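The wrist view shows the nub at (342,178), where (341,178.4) was predicted, so the calibrations agree. The green dot is at (343,133), the red at (340,206), and the right fingertip at about (400,270). Next I'll measure the fingertip and the slot edges.

Run:
```python
from h import *
import pickle
f=pickle.load(open("w1.pkl","rb")); s=arm.get_state()
R=Ro.from_quat(np.roll(s["eef_rot"],-1)); X=cloud(f)
T=R.inv().apply((X-s["tcp_pos"]).reshape(-1,3)).reshape(X.shape)
for sg in(1,-1):
    for lo,hi in((-.03,-.02),(-.02,-.012),(-.012,0),(-.06,-.03)):
        m=(T[...,2]>lo)&(T[...,2]<hi)&(sg*T[...,1]>.02)&(abs(T[...,0])<.03)
        if m.sum(): q=T[m]; print(sg,lo,hi,m.sum(),"x",q[:,0].min().round(4),q[:,0].max().round(4),"y",q[:,1].min().round(4),q[:,1].max().round(4),"zmax",q[:,2].max().round(4))
hsv=cv2.cvtColor(f["pixels"],cv2.COLOR_RGB2HSV).astype(int); h,S,v=[hsv[...,i] for i in range(3)]
m=(h>4)&(h<20)&(S>130)&(v>80); m[:165]=0;m[195:]=0;m[:,:325]=0;m[:,360:]=0
r,c=np.where(m); u0,u1,v0,v1=c.min(),c.max(),r.min(),r.max(); print("nub px",u0,u1,v0,v1)
a=np.radians(31.2); xs=np.array([np.cos(a),np.sin(a)]); ys=np.array([-xs[1],xs[0]])
A=onplane(f,u0-.5,v0-.5,.04);B=onplane(f,u1+.5,v1+.5,.04); print("nub",(A+B)/2,"size",(B-A)[:2]@xs,(B-A)[:2]@ys)
np.set_printoptions(linewidth=200)
print("gray rows at col 343 (rows 118..225):",f["pixels"][112:228,335].mean(-1).astype(int))
print("row 190 cols 308..372",f["pixels"][192,308:372].mean(-1).astype(int))
print("height row192", (X[192,308:372,2]*1000).astype(int))
```

```text
1 -0.06 -0.03 1454 x -0.011 0.0121 y 0.0422 0.0567 zmax -0.0372
-1 -0.06 -0.03 1438 x -0.0109 0.0122 y -0.0566 -0.0419 zmax -0.0374
nub px 329 355 171 185
nub [0.44344967 0.02073306 0.04      ] size 0.02296888172266138 -0.012582540505699525
gray rows at col 343 (rows 118..225): [ 54  56  55  44  29  28 150 218 237 237 237 228 201 167 123 126 125 125 125 124 124 125 124 124 124 123 123 123 122 122 123 122 122 122 122 121 122 121 121 120 120 119 119 119 118 118 118 118 118
 117 117 116 115 115 116 115 115 111  86  68  91  93  70  80  96  91  73  75  93  89  76  73  85  65  36  35  36  36  36  37  35  35  35  35  35  35  34  48  87  99  90  89 128 140 140 140 135 103
  81  97  89  62  85 107 161 216 230 238 238 238 238 238 234 205  41  61]
row 190 cols 308..372 [ 45  28  27  27  41  71  81  95 130 153 153 153 153 152 153 153 151 142 117  36  35  35  35  36  35  36  34  35  35  35  36  35  35  36  35  35  35  35  42  71 103 103 103 102 102 101  99  86  87
 140 200 222 237 237 237 237 232 179 150 150 150 150 150 150]
height row192 [ 0  0  0  1  0 13 23 32 38 38 39 39 39 39 40 40 39 40 40 31 28 31 31 29 30 31 29 32 31 31 30 31 30 29 30 32 31 30 31 30 31 30 32 31 30 30 31 31 35 38 39 39 40 39 39 39 40 40 40 39 40 39 40 38]
```

Run:
```python
from h import *
import pickle
f=pickle.load(open("w1.pkl","rb")); s=arm.get_state()
R=Ro.from_quat(np.roll(s["eef_rot"],-1)); X=cloud(f); p=np.array(s["tcp_pos"])
for z in(-.013,-.025,-.037): print(z,proj(f,p+R.apply([[.011,.0425,z],[-.011,.0425,z],[.011,.057,z]])).round(0).tolist())
T=R.inv().apply((X-p).reshape(-1,3)).reshape(X.shape)
for rc in((258,390),(265,395),(270,405),(280,410),(290,420),(275,385),(290,388)): print(rc,T[rc].round(4),f["z_map"][rc].round(3))
```

```text
-0.013 [[367.0, 232.0], [364.0, 272.0], [396.0, 232.0]]
-0.025 [[373.0, 240.0], [370.0, 283.0], [404.0, 241.0]]
-0.037 [[381.0, 251.0], [377.0, 297.0], [415.0, 251.0]]
(258, 390) [ 0.0113  0.0438 -0.0454] 0.132
(265, 395) [ 0.0121  0.043  -0.0536] 0.124
(270, 405) [ 0.0111  0.046  -0.0559] 0.122
(280, 410) [ 0.0113  0.0447 -0.0641] 0.114
(290, 420) [ 0.0114  0.0453 -0.0712] 0.107
(275, 385) [ 0.0027  0.0431 -0.0433] 0.136
(290, 388) [-0.0005  0.0425 -0.05  ] 0.131
```

Call:
jog_arm(motion=[[[0,0,0],[0,0,0],-1],[[0,0,0],[0,0,0],-1],[[0,0,0],[0,0,0],-1],[[0,0,0],[0,0,0],-1],[[0,0,0],[0,0,0],-1],[[0,0,0],[0,0,0],-1],[[0,0,0],[0,0,0],-1],[[0,0,0],[0,0,0],-1]])

```text
clock: 3.82
tcp_pos: [0.4111, -0.0215, 0.1399]
eef_rot: [-0.0, 0.491, 0.871, 0.0]
ft_force: [0.2, 0.3, -0.5]
gripper_width: -0.0002
grasp_force: 0.0
```

Run:
```python
from h import *
st()
f=arm.grab_frame("wrist"); s=arm.get_state()
R=Ro.from_quat(np.roll(s["eef_rot"],-1)); X=cloud(f); p=np.array(s["tcp_pos"])
T=R.inv().apply((X-p).reshape(-1,3)).reshape(X.shape)
m=(abs(T[...,1])<.03)&(abs(T[...,0])<.02)&(T[...,2]<.02)
for lo in np.arange(-.06,.02,.006):
    q=T[m&(T[...,2]>lo)&(T[...,2]<lo+.006)]
    if len(q): print(lo.round(3),len(q),"x",q[:,0].min().round(4),q[:,0].max().round(4),"y",q[:,1].min().round(4),q[:,1].max().round(4))
cv2.imwrite("pics/w2.png",cv2.resize(cv2.cvtColor(f["pixels"][190:420,130:430],cv2.COLOR_RGB2BGR),None,fx=2,fy=2))
print(proj(f,p[None]))
```

```text
t3.83 tcp [ 0.4111 -0.0215  0.1399] yaw_y 31.2 z [-0.  0. -1.] F [ 0.2  0.3 -0.5] w -0.0002 gf 0.0 q6 0.97
-0.06 286 x 0.0071 0.0122 y -0.0131 0.014
-0.054 439 x 0.0068 0.0124 y -0.0131 0.0139
-0.048 375 x 0.0065 0.0121 y -0.0131 0.014
-0.042 363 x 0.0067 0.0123 y -0.0131 0.014
-0.036 251 x 0.0069 0.0122 y -0.0129 0.0134
-0.03 37 x 0.0109 0.0119 y -0.0057 0.007
[[281.61108813 243.23072279]]
```

View pics/w2.png

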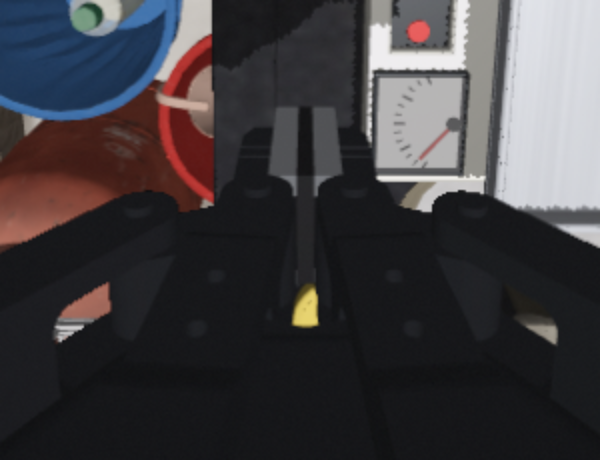

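The shut fingertips end at crop (305,107), about (282,243) in the full frame. The depth there puts them roughly 25 mm behind the TCP, so I'll cross-check the tip height with the other cameras.

Run:
```python
from h import *
s=arm.get_state(); p=np.array(s["tcp_pos"]); R=Ro.from_quat(np.roll(s["eef_rot"],-1))
for n in("scene","top"):
    f=arm.grab_frame(n); X=cloud(f); T=R.inv().apply((X-p).reshape(-1,3)).reshape(X.shape)
    m=(abs(T[...,1])<.03)&(abs(T[...,0])<.03)&(T[...,2]<.03)&(T[...,2]>-.08)
    print(n,m.sum(),proj(f,p[None]))
    for lo in np.arange(-.06,.03,.006):
        q=T[m&(T[...,2]>lo)&(T[...,2]<lo+.006)]
        if len(q): print(lo.round(3),len(q),"x",q[:,0].min().round(4),q[:,0].max().round(4),"y",q[:,1].min().round(4),q[:,1].max().round(4))
    save(f,n+"2")
f=cv2.imread("pics/scene2.png"); cv2.imwrite("pics/s2c.png",cv2.resize(f[150:330,180:340],None,fx=3,fy=3))
```

```text
scene 124 [[278.22709582 263.86998027]]
-0.054 15 x -0.0034 0.0088 y -0.0157 -0.0123
-0.048 27 x -0.0048 0.012 y -0.0147 -0.0065
-0.042 38 x -0.008 0.0121 y -0.0139 -0.0055
-0.036 22 x -0.0079 0.0123 y -0.0129 -0.0056
-0.03 7 x -0.0078 0.0124 y -0.0078 -0.0056
top 3 [[340.31256953 280.22424368]]
```

View pics/s2c.png

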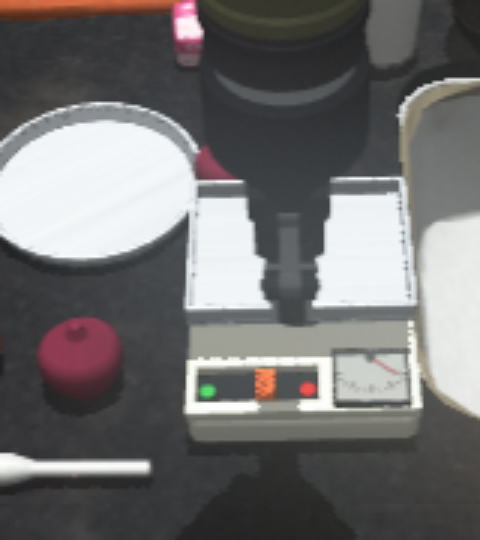

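Run:
```python
from h import *
plan([(.472,.155,.14,31.2,-1),(.472,.155,.04,31.2,-1)])
```

```text
[[[0.8,0.96,-0],[-0,-0,0],-1],[[0.8,0.96,-0],[-0,-0,0],-1],[[0.79,0.96,-0],[-0,-0,0],-1],[[0.8,0.95,-0],[-0,-0,0],-1],[[0.79,0.96,-0],[-0,-0,0],-1],[[0,-0,0.83],[-0,-0,0],-1],[[0,-0,0.83],[-0,-0,0],-1],[[0,-0,0.83],[-0,-0,0],-1],[[0,-0,0.84],[-0,-0,0],-1]]
9 rows; end [0.4721 0.1551 0.04  ]
```

Call:
jog_arm(motion=[[[0.8,0.96,0],[0,0,0],-1],[[0.8,0.96,0],[0,0,0],-1],[[0.8,0.96,0],[0,0,0],-1],[[0.8,0.95,0],[0,0,0],-1],[[0.79,0.96,0],[0,0,0],-1],[[0,0,0.83],[0,0,0],-1],[[0,0,0.83],[0,0,0],-1],[[0,0,0.83],[0,0,0],-1],[[0,0,0.4],[0,0,0],-1],[[0,0,0.4],[0,0,0],-1],[[0,0,0.3],[0,0,0],-1],[[0,0,0.3],[0,0,0],-1]])

```text
clock: 5.48
tcp_pos: [0.4725, 0.1555, 0.0231]
eef_rot: [0.0, 0.491, 0.871, 0.0]
ft_force: [0.1, 0.2, -1.1]
gripper_width: -0.0001
grasp_force: 0.0
```

Call:
jog_arm(motion=[[[0,0,0.1],[0,0,0],-1],[[0,0,0.1],[0,0,0],-1],[[0,0,0.1],[0,0,0],-1],[[0,0,0.1],[0,0,0],-1],[[0,0,0.1],[0,0,0],-1]])

```text
clock: 6.1
tcp_pos: [0.4721, 0.1554, 0.0081]
eef_rot: [0.0, 0.491, 0.871, 0.0]
ft_force: [-0.9, 0.1, -0.2]
gripper_width: -0.0
grasp_force: 0.0
```

Call:
jog_arm(motion=[[[0,0,0.1],[0,0,0],-1],[[0,0,0.1],[0,0,0],-1],[[0,0,0.07],[0,0,0],-1],[[0,0,0],[0,0,0],-1]])

```text
clock: 6.6
tcp_pos: [0.4718, 0.1553, -0.0001]
eef_rot: [-0.0, 0.491, 0.871, -0.0]
ft_force: [-0.0, 1.1, 0.1]
gripper_width: 0.0001
grasp_force: 0.0
```

Call:
jog_arm(motion=[[[0,0,0.05],[0,0,0],-1],[[0,0,0.05],[0,0,0],-1],[[0,0,0],[0,0,0],-1]])

```text
clock: 6.98
tcp_pos: [0.4719, 0.1553, -0.003]
eef_rot: [-0.0, 0.491, 0.871, -0.0]
ft_force: [0.5, 0.0, -0.5]
gripper_width: 0.0
grasp_force: 0.0
```

Call:
jog_arm(motion=[[[0,0,0.1],[0,0,0],-1],[[0,0,0.1],[0,0,0],-1],[[0,0,0.1],[0,0,0],-1],[[0,0,0.1],[0,0,0],-1],[[0,0,0],[0,0,0],-1]])

```text
clock: 7.6
tcp_pos: [0.4717, 0.1553, -0.0152]
eef_rot: [-0.0, 0.491, 0.871, -0.0]
ft_force: [-0.8, 1.0, -1.0]
gripper_width: 0.0003
grasp_force: 0.0
```

Call:
jog_arm(motion=[[[0,0,0.06],[0,0,0],-1],[[0,0,0.06],[0,0,0],-1],[[0,0,0],[0,0,0],-1]])

```text
clock: 7.98
tcp_pos: [0.4719, 0.1553, -0.0186]
eef_rot: [-0.0, 0.491, 0.871, -0.0]
ft_force: [0.0, -0.6, -1.1]
gripper_width: 0.0001
grasp_force: 0.0
```

Call:
jog_arm(motion=[[[0,0,0.05],[0,0,0],-1],[[0,0,0.05],[0,0,0],-1],[[0,0,0],[0,0,0],-1]])

```text
clock: 8.35
tcp_pos: [0.4719, 0.1553, -0.0216]
eef_rot: [-0.0, 0.491, 0.871, -0.0]
ft_force: [0.4, 0.8, 0.1]
gripper_width: -0.0
grasp_force: 0.0
```

Call:
jog_arm(motion=[[[0,0,0.05],[0,0,0],-1],[[0,0,0.05],[0,0,0],-1],[[0,0,0],[0,0,0],-1]])

```text
clock: 8.72
tcp_pos: [0.4718, 0.1553, -0.0246]
eef_rot: [-0.0, 0.491, 0.871, -0.0]
ft_force: [-0.4, 0.5, 0.3]
gripper_width: -0.0001
grasp_force: 0.0
```

Run:
```python
from h import *
st()
s=arm.get_state(); p=np.array(s["tcp_pos"]); R=Ro.from_quat(np.roll(s["eef_rot"],-1))
for n in("scene","wrist"):
    f=arm.grab_frame(n); X=cloud(f); T=R.inv().apply((X-p).reshape(-1,3)).reshape(X.shape)
    m=(abs(T[...,1])<.02)&(abs(T[...,0])<.02)
    q=X[m]; print(n,len(q),np.percentile(q[:,2],[0,2,10,50]).round(4)); save(f,n+"3")
f=cv2.imread("pics/scene3.png"); cv2.imwrite("pics/s3c.png",cv2.resize(f[150:330,180:340],None,fx=3,fy=3))
```

```text
t8.72 tcp [ 0.4718  0.1553 -0.0246] yaw_y 31.2 z [-0. -0. -1.] F [-0.4  0.5  0.3] w -0.0001 gf 0.0 q6 1.34
scene 623 [-9.072e-01 -9.031e-01 -5.739e-01 -7.000e-04]
wrist 24440 [-0.0024 -0.001   0.0002  0.0778]
```

View pics/s3c.png

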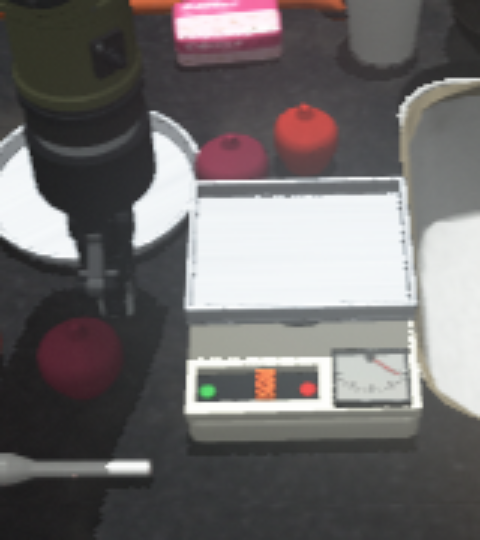

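The scene crop shows the fingertips at about (115,315), practically down at the counter while the reported TCP is at -25 mm. So the real tip sits roughly 25 mm behind the reported TCP. I'll finish the probe to contact.

Call:
jog_arm(motion=[[[0,0,0.04],[0,0,0],-1],[[0,0,0],[0,0,0],-1]])

```text
clock: 9.07
tcp_pos: [0.4722, 0.1554, -0.0253]
eef_rot: [0.0, 0.491, 0.871, 0.0]
ft_force: [-1.0, 0.2, 3.6]
gripper_width: -0.0
grasp_force: 2.1
```

Call:
jog_arm(motion=[[[0,0,0.04],[0,0,0],-1],[[0,0,0],[0,0,0],-1]])

```text
clock: 9.32
tcp_pos: [0.4722, 0.1554, -0.0254]
eef_rot: [0.0, 0.491, 0.871, 0.0]
ft_force: [-3.2, -0.8, 15.7]
gripper_width: 0.0001
grasp_force: 7.6
```

Call:
jog_arm(motion=[[[0,0,0.04],[0,0,0],-1],[[0,0,0],[0,0,0],-1]])

```text
clock: 9.57
tcp_pos: [0.4723, 0.1555, -0.0255]
eef_rot: [0.001, 0.491, 0.871, 0.001]
ft_force: [-6.8, -2.0, 26.0]
gripper_width: 0.0002
grasp_force: 13.1
```

Contact comes at a reported z of -25.2 mm, so the real shut tip is at the reported z + 25.2 mm. That matches the depth data. Now back to the lock with the gripper fully open, where the tips are at the reported z + 38 mm.

Run:
```python
from h import *
plan([(.472,.155,.10,31.2,1),(.4112,-.0212,.10,31.2,1),(.4112,-.0212,.02,31.2,1)])
```

```text
[[[-0,-0,-0.84],[0,0,0],1],[[-0,-0,-0.84],[0,0,0],1],[[-0,-0,-0.83],[0.01,0,0],1],[[-0,-0.01,-0.84],[0,0,0],1],[[-0.01,-0,-0.83],[0.01,0,0],1],[[-0.79,-0.96,-0],[-0,0,0],1],[[-0.8,-0.95,-0],[-0,0,0],1],[[-0.79,-0.96,-0],[-0,0,0],1],[[-0.8,-0.95,-0],[-0,0,0],1],[[-0.79,-0.96,-0],[-0,0,0],1],[[-0,0,0.89],[-0,0,0],1],[[-0,0,0.89],[-0,0,0],1]]
[[[-0,0,0.89],[-0,0,0],1]]
13 rows; end [ 0.4111 -0.0212  0.0199]
```

Call:
jog_arm(motion=[[[0,0,-0.84],[0,0,0],-1],[[0,0,-0.84],[0,0,0],-1],[[0,0,-0.84],[0,0,0],-1],[[0,0,-0.84],[0,0,0],1],[[0,0,-0.84],[0,0,0],1],[[-0.8,-0.95,0],[0,0,0],1],[[-0.8,-0.95,0],[0,0,0],1],[[-0.79,-0.96,0],[0,0,0],1],[[-0.8,-0.95,0],[0,0,0],1],[[-0.79,-0.96,0],[0,0,0],1],[[0,0,0.5],[0,0,0],1],[[0,0,0],[0,0,0],1]])

```text
clock: 11.08
tcp_pos: [0.4103, -0.0212, 0.0822]
eef_rot: [-0.001, 0.491, 0.871, -0.0]
ft_force: [-0.4, -0.2, 0.2]
gripper_width: 0.0855
grasp_force: 0.0
```

Run:
```python
from h import *
st()
f=arm.grab_frame("wrist"); s=arm.get_state(); save(f,"w4")
R=Ro.from_quat(np.roll(s["eef_rot"],-1)); X=cloud(f)
T=R.inv().apply((X-s["tcp_pos"]).reshape(-1,3)).reshape(X.shape)
hsv=cv2.cvtColor(f["pixels"],cv2.COLOR_RGB2HSV).astype(int); h,S,v=[hsv[...,i] for i in range(3)]
m=(h>4)&(h<20)&(S>130)&(v>60)&(abs(X[...,2]-.04)<.006)&(abs(T[...,1]-.049)<.02)&(abs(T[...,0]-.019)<.02)
r,c=np.where(m); u0,u1,v0,v1=c.min(),c.max(),r.min(),r.max(); print("nub px",u0,u1,v0,v1)
for uv in((u0-.5,v0-.5),(u1+.5,v1+.5)):
    A=onplane(f,*uv,.04); print("nub edge tool", R.inv().apply(A-s["tcp_pos"]).round(4))
g=(X[...,2]<.035)&(X[...,2]>.027)&(abs(T[...,1]-.049)<.006)&(abs(T[...,0])<.07)
print("floor pts tool x",np.percentile(T[g][:,0],[0,1,50,99,100]).round(4))
g=(X[...,2]<.035)&(X[...,2]>.027)&(abs(T[...,1]-.049)<.02)&(abs(T[...,0]+.01)<.006)
print("floor pts tool y near red",len(T[g]),np.percentile(T[g][:,1],[0,2,50,98,100]).round(4) if g.any() else 0)
m=(T[...,2]<-.03)&(T[...,2]>-.06)&(T[...,1]>.02)&(T[...,1]<.06)&(abs(T[...,0])<.02);print("finger x",np.percentile(T[m][:,0],[1,50,99]).round(4),"y",np.percentile(T[m][:,1],[1,50,99]).round(4))
```

```text
t11.07 tcp [ 0.4103 -0.0212  0.0822] yaw_y 31.2 z [-0.002  0.    -1.   ] F [-0.4 -0.2  0.2] w 0.0855 gf 0.0 q6 0.98
nub px 340 374 184 202
nub edge tool [0.0253 0.0371 0.0426]
nub edge tool [0.0124 0.0608 0.0426]
floor pts tool x [-0.0151 -0.0147  0.0315  0.0609  0.0609]
floor pts tool y near red 591 [0.0382 0.0389 0.051  0.063  0.0634]
finger x [-0.0098  0.0064  0.0121] y [0.0419 0.0425 0.0557]
```

Call:
jog_arm(motion=[[[-0.04,0.03,0.6],[0,0,0],1],[[0,0,0.6],[0,0,0],1],[[0,0,0.6],[0,0,0],1],[[0,0,0.5],[0,0,0],1],[[0,0,0.2],[0,0,0],1],[[0,0,0],[0,0,0],1],[[0,0,0],[0,0,0],1]])

```text
clock: 12.0
tcp_pos: [0.4136, -0.0214, 0.0085]
eef_rot: [0.001, 0.491, 0.871, 0.0]
ft_force: [0.4, 0.3, -0.4]
gripper_width: 0.0857
grasp_force: 0.0
```

Run:
```python
from h import *
st()
f=arm.grab_frame("wrist"); s=arm.get_state(); save(f,"w5")
R=Ro.from_quat(np.roll(s["eef_rot"],-1)); X=cloud(f)
T=R.inv().apply((X-s["tcp_pos"]).reshape(-1,3)).reshape(X.shape)
g=(X[...,2]<.035)&(X[...,2]>.027)&(abs(T[...,1]-.049)<.006)&(abs(T[...,0])<.07)
print("floor pts tool x",np.percentile(T[g][:,0],[0,1,50,99,100]).round(4))
print(proj(f,s["tcp_pos"]+R.apply([[.012,.049,-.038]])))
cv2.imwrite("pics/w5c.png",cv2.resize(cv2.cvtColor(f["pixels"][140:320,300:480],cv2.COLOR_RGB2BGR),None,fx=3,fy=3,interpolation=cv2.INTER_CUBIC))
```

```text
t12.00 tcp [ 0.4136 -0.0214  0.0085] yaw_y 31.2 z [ 0.001 -0.    -1.   ] F [ 0.4  0.3 -0.4] w 0.0857 gf 0.0 q6 0.97
floor pts tool x [-0.0132 -0.0126  0.0384  0.0625  0.0629]
[[396.44341694 249.84815255]]
```

View pics/w5c.png

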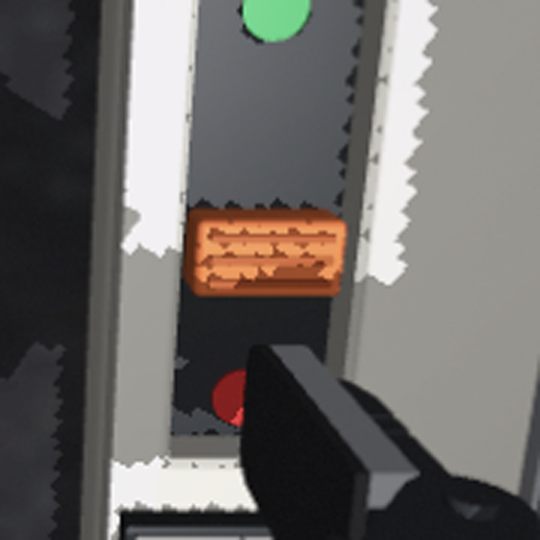

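The crop shows the nub at crop rows 210–298, the red dot at (232,398) and the fingertip corner at (265,348). The tip is above the red-end gap and a little to the right (rear) side. I'll measure the edges once more from this frame.

Run:
```python
from h import *
for k in range(2):
    f=arm.grab_frame("wrist"); s=arm.get_state(); st()
    R=Ro.from_quat(np.roll(s["eef_rot"],-1)); X=cloud(f); p=np.array(s["tcp_pos"])
    I=lambda u,v,z: R.inv().apply(onplane(f,300+(u)/3-.33,140+(v)/3-.33,z)-p).round(4)
    print("nub near edge",I(265,298,.04),"far",I(265,209,.04),"L",I(183,250,.04),"R",I(347,250,.04))
    print("slot red end top",I(200,458,.04),"slot red floor end",I(200,437,.031),"slot L",I(172,400,.04),"slot R",I(355,320,.04))
    print("slot green? tip corner inner",I(250,347,.0465),"outer",I(305,347,.0465))
    T=R.inv().apply((X-p).reshape(-1,3)).reshape(X.shape)
    m=(T[...,2]<-.03)&(T[...,2]>-.05)&(T[...,1]>.03)&(T[...,1]<.065)&(abs(T[...,0])<.02)
    q=T[m];print("finger x",np.percentile(q[:,0],[0,1,50,99,100]).round(4),"y",np.percentile(q[:,1],[1,50,99]).round(4),"z",q[:,2].max())
    q=q[q[:,2]>-.042]; print(len(q),q[:,1].min(),q[:,1].max())
```

```text
t12.10 tcp [ 0.4135 -0.0215  0.0085] yaw_y 31.2 z [ 0.001 -0.    -1.   ] F [-0.1 -0.9 -0.5] w 0.0856 gf 0.0 q6 0.97
nub near edge [ 0.0144  0.0473 -0.0315] far [ 0.028   0.0462 -0.0315] L [ 0.0218  0.0348 -0.0315] R [ 0.0218  0.0586 -0.0315]
slot red end top [-0.0119  0.0395 -0.0315] slot red floor end [-0.0133  0.0418 -0.0225] slot L [-0.0021  0.0346 -0.0315] slot R [ 0.0109  0.0609 -0.0315]
slot green? tip corner inner [ 0.0094  0.0436 -0.038 ] outer [ 0.0094  0.0514 -0.038 ]
finger x [-0.02   -0.0195  0.0063  0.0198  0.02  ] y [0.0301 0.043  0.0647] z -0.030000698199509148
2162 0.030010124917009908 0.06497435607307675
t12.15 tcp [ 0.4134 -0.0215  0.0084] yaw_y 31.2 z [ 0.001 -0.    -1.   ] F [ 0.1 -0.6  1. ] w 0.0855 gf 0.0 q6 0.97
nub near edge [ 0.0144  0.0473 -0.0316] far [ 0.028   0.0462 -0.0316] L [ 0.0218  0.0348 -0.0316] R [ 0.0218  0.0586 -0.0315]
slot red end top [-0.012   0.0395 -0.0315] slot red floor end [-0.0133  0.0418 -0.0225] slot L [-0.0022  0.0346 -0.0316] slot R [ 0.0109  0.0609 -0.0315]
slot green? tip corner inner [ 0.0094  0.0436 -0.0381] outer [ 0.0094  0.0514 -0.038 ]
finger x [-0.02   -0.0197  0.0064  0.0198  0.02  ] y [0.0302 0.043  0.0648] z -0.030007384848990324
2202 0.030021381930482705 0.06499195143037874
```

Call:
jog_arm(motion=[[[0.04,-0.06,0],[0,0,0],1],[[0,0,0.1],[0,0,0],1],[[0,0,0.08],[0,0,0],1],[[0,0,0.05],[0,0,0],1],[[0,0,0.04],[0,0,0],1],[[0,0,0],[0,0,0],1]])

```text
clock: 12.9
tcp_pos: [0.4106, -0.0214, -0.0003]
eef_rot: [-0.0, 0.491, 0.871, -0.0]
ft_force: [-0.3, 0.3, -0.7]
gripper_width: 0.0858
grasp_force: 0.0
```

Call:
jog_arm(motion=[[[0,0,0.05],[0,0,0],1],[[0,0,0.05],[0,0,0],1],[[0,0,0.04],[0,0,0],1],[[0,0,0],[0,0,0],1]])

```text
clock: 13.4
tcp_pos: [0.4106, -0.0214, -0.0045]
eef_rot: [-0.0, 0.491, 0.871, -0.0]
ft_force: [0.4, 0.1, 0.5]
gripper_width: 0.0853
grasp_force: 0.2
```

Call:
jog_arm(motion=[[[0.05,0,0],[0,0,0],1],[[0.05,0,0],[0,0,0],1],[[0.05,0,0],[0,0,0],1],[[0.05,0,0],[0,0,0],1],[[0.05,0,0],[0,0,0],1],[[0.05,0,0],[0,0,0],1],[[0.05,0,0],[0,0,0],1],[[0.05,0,0],[0,0,0],1],[[0,0,0],[0,0,0],1]])

```text
clock: 14.52
tcp_pos: [0.4045, -0.011, -0.0044]
eef_rot: [0.0, 0.491, 0.871, 0.0]
ft_force: [0.7, -2.0, -0.1]
gripper_width: 0.0853
grasp_force: 1.1
```

Call:
jog_arm(motion=[[[0.05,0,0],[0,0,0],1],[[0,0,0],[0,0,0],1]])

```text
clock: 14.78
tcp_pos: [0.4044, -0.0109, -0.0043]
eef_rot: [0.001, 0.491, 0.871, -0.001]
ft_force: [1.4, -5.1, -0.1]
gripper_width: 0.0852
grasp_force: 2.9
```

Call:
jog_arm(motion=[[[0.05,0,0],[0,0,0],1],[[0,0,0],[0,0,0],1]])

```text
clock: 15.02
tcp_pos: [0.4044, -0.0108, -0.0041]
eef_rot: [0.002, 0.492, 0.871, -0.002]
ft_force: [2.9, -8.8, -0.8]
gripper_width: 0.0854
grasp_force: 4.6
```

Run:
```python
from h import *
st()
for n in("wrist","scene"):
    f=arm.grab_frame(n); s=arm.get_state(); X=cloud(f); save(f,n+"6")
    hsv=cv2.cvtColor(f["pixels"],cv2.COLOR_RGB2HSV).astype(int); h,S,v=[hsv[...,i] for i in range(3)]
    m=(h>4)&(h<22)&(S>110)&(v>50)&(abs(X[...,2]-.04)<.008)&(np.hypot(X[...,0]-.44,X[...,1]-.025)<.04)
    xs=np.array([np.cos(np.radians(31.2)),np.sin(np.radians(31.2))]); ys=np.array([-xs[1],xs[0]])
    d=(X[m][:,:2]-[.4433,.0205])@ys; print(n,m.sum(),"nub y_s rel old",np.percentile(d,[0,5,50,95,100]).round(4))
```

```text
t15.03 tcp [ 0.4044 -0.0108 -0.0041] yaw_y 31.1 z [ 0.002 -0.005 -1.   ] F [ 2.9 -8.8 -0.8] w 0.0854 gf 4.6 q6 1.01
wrist 1790 nub y_s rel old [0.0035 0.0062 0.0122 0.0168 0.0175]Traceback (most recent call last):
  File "<stdin>", line 8, in <module>
    return _quantile_unchecked(
        a, q, axis, out, overwrite_input, method, keepdims, weights)
    return _ureduce(a,
                    func=_quantile_ureduce_func,
    ...<5 lines>...
                    overwrite_input=overwrite_input,
                    method=method)
    r = func(a, **kwargs)
    result = _quantile(arr,
                       quantiles=q,
    ...<2 lines>...
                       out=out,
                       weights=wgt)
    slices_having_nans = np.isnan(arr[-1, ...])
                                  ~~~^^^^^^^^^
IndexError: index -1 is out of bounds for axis 0 with size 0
```

Run:
```python
from h import *
import pickle
f=pickle.load(open("f0.pkl","rb"))["top"]; print("lighter tip",onplane(f,297,299,.01).round(3),onplane(f,255,322,.01).round(3))
f=arm.grab_frame("top"); X=cloud(f); hsv=cv2.cvtColor(f["pixels"],cv2.COLOR_RGB2HSV).astype(int); h,S,v=[hsv[...,i] for i in range(3)]
plan([(.4035,-.0095,.08,31.2,1),(.412,.140,.08,31.2,1)])
```

```text
lighter tip [0.367 0.059 0.01 ] [0.315 0.156 0.01 ]
[[[0.01,-0,-0.94],[-0,0.02,-0.01],1],[[0.01,-0,-0.93],[-0,0.02,-0],1],[[0.02,-0.01,-0.94],[-0.01,0.03,-0.01],1],[[0.82,0.57,0],[0,-0,0],1],[[0.82,0.56,0],[0,-0,0],1],[[0.83,0.57,0],[0,-0,0],1],[[0.82,0.56,0],[0,-0,0],1],[[0.83,0.57,0],[0,-0,0],1]]
8 rows; end [0.412  0.1401 0.0801]
```

Call:
jog_arm(motion=[[[-0.1,0,0],[0,0,0],1],[[-0.04,0,-0.2],[0,0,0],1],[[0,0,-0.9],[0,0,0],1],[[0,0,-0.9],[0,0,0],1],[[0,0,-0.9],[0,0,0],1],[[0.85,0.57,0],[0,0,0],1],[[0.85,0.57,0],[0,0,0],1],[[0.85,0.57,0],[0,0,0],1],[[0.85,0.57,0],[0,0,0],1],[[0.85,0.57,0],[0,0,0],1],[[0,0,0],[0,0,0],1],[[0,0,0],[0,0,0],1]])

```text
clock: 16.68
tcp_pos: [0.4114, 0.141, 0.0826]
eef_rot: [-0.0, 0.491, 0.871, -0.0]
ft_force: [-0.0, -0.8, -0.4]
gripper_width: 0.0856
grasp_force: 0.0
```

```bash
cat >> h.py <<'E'
XS=np.array([np.cos(np.radians(31.2)),np.sin(np.radians(31.2))]); YS=np.array([-XS[1],XS[0]]); PAN=np.array([.5222,.0416]); PLATE=np.array([.5545,.238])
def veg(n="top",zmin=.012):
    f=arm.grab_frame(n); X=cloud(f); hsv=cv2.cvtColor(f["pixels"],cv2.COLOR_RGB2HSV).astype(int); h,s,v=[hsv[...,i] for i in range(3)]
    ws=(X[...,2]>zmin)&(X[...,2]<.3)&(np.hypot(X[...,0]-.5,X[...,1]-.13)<.25)
    for nm,m in(("tomato",((h<8)|(h>174))&(s>150)&(v>50)&ws),("onion",(h>150)&(h<=174)&(s>80)&(v>25)&(v<190)&ws)):
        m=cv2.morphologyEx(m.astype(np.uint8),cv2.MORPH_OPEN,np.ones((3,3)))
        k,l,S,c=cv2.connectedComponentsWithStats(m)
        for i in range(1,k):
            if S[i,4]<50: continue
            P=X[l==i]; A=np.c_[2*P,np.ones(len(P))]; q=np.linalg.lstsq(A,(P**2).sum(1),rcond=None)[0]
            print(n,nm,c[i].round(),S[i,4],"mid",((P.min(0)+P.max(0))/2).round(4),"ext",np.ptp(P,0).round(3),"zmax",P[:,2].max().round(3),"sph",q[:3].round(4),np.sqrt(q[3]+q[:3]@q[:3]).round(4),"pan xy",((q[:2]-PAN)@np.c_[XS,YS]).round(3),"plate",(q[:2]-PLATE).round(3))
    return f
E
python3 - <<'E'
from h import *
st(); veg("top"); veg("wrist"); st()
E
```

```text
t16.68 tcp [0.4114 0.141  0.0826] yaw_y 31.3 z [-0.001 -0.    -1.   ] F [-0.  -0.8 -0.4] w 0.0856 gf 0.0 q6 1.36
top tomato [273. 176.] 304 mid [0.6573 0.1163 0.0393] ext [0.043 0.046 0.039] zmax 0.059 sph [0.6594 0.1168 0.0283] 0.022 pan xy [ 0.156 -0.007] plate [ 0.105 -0.121]
top onion [260. 197.] 388 mid [0.6061 0.1471 0.0401] ext [0.051 0.051 0.036] zmax 0.058 sph [0.6064 0.1479 0.025 ] 0.0253 pan xy [0.127 0.047] plate [ 0.052 -0.09 ]
wrist tomato [172.  64.] 3023 mid [0.2985 0.188  0.0194] ext [0.042 0.053 0.015] zmax 0.027 sph [0.2972 0.1876 0.0123] 0.0187 pan xy [-0.117  0.241] plate [-0.257 -0.05 ]
wrist tomato [304. 101.] 4435 mid [0.3837 0.2128 0.0413] ext [0.047 0.046 0.032] zmax 0.058 sph [0.384  0.2132 0.0291] 0.021 pan xy [-0.029  0.218] plate [-0.171 -0.025]
wrist tomato [497. 397.] 84 mid [0.5601 0.1292 0.097 ] ext [0.181 0.069 0.155] zmax 0.175 sph [ 0.4426 -0.1157  0.0742] 0.2978 pan xy [-0.15  -0.093] plate [-0.112 -0.354]
wrist onion [283. 216.] 4350 mid [0.4122 0.1406 0.0384] ext [0.052 0.052 0.038] zmax 0.058 sph [0.4122 0.1403 0.0241] 0.0252 pan xy [-0.043  0.141] plate [-0.142 -0.098]
wrist onion [497. 307.] 911 mid [0.5297 0.1697 0.0912] ext [0.156 0.036 0.158] zmax 0.17 sph [0.4916 0.2506 0.0557] 0.1325 pan xy [0.082 0.195] plate [-0.063  0.013]
t16.77 tcp [0.4116 0.1405 0.0826] yaw_y 31.2 z [-0.001 -0.    -1.   ] F [-0.7  0.1  0.2] w 0.0856 gf 0.0 q6 1.36
```

Call:
jog_arm(motion=[[[0,0.02,0.86],[0,0,0],1],[[0,0,0.86],[0,0,0],1],[[0,0,0.86],[0,0,0],1],[[0,0,0.6],[0,0,0],1],[[0,0,0.25],[0,0,0],1],[[0,0,0],[0,0,0],1],[[0,0,0],[0,0,0],-1],[[0,0,0],[0,0,0],-1],[[0,0,0],[0,0,0],-1],[[0,0,0],[0,0,0],-1],[[0,0,0],[0,0,0],-1],[[0,0,0],[0,0,0],-1]])

```text
clock: 18.27
tcp_pos: [0.4132, 0.1417, -0.0192]
eef_rot: [0.001, 0.491, 0.871, 0.0]
ft_force: [-2.3, -0.9, 8.1]
gripper_width: 0.0491
grasp_force: 60.6
```

Call:
jog_arm(motion=[[[0,0,-0.5],[0,0,0],-1],[[0,0,-0.9],[0,0,0],-1],[[0,0,-0.9],[0,0,0],-1],[[0,0,-0.9],[0,0,0],-1],[[0,0,-0.8],[0,0,0],-1],[[0,0,0],[0,0,0],-1]])

```text
clock: 19.02
tcp_pos: [0.4144, 0.1421, 0.1014]
eef_rot: [0.002, 0.491, 0.871, 0.002]
ft_force: [0.4, 0.2, -2.1]
gripper_width: 0.0493
grasp_force: 62.5
```

Run:
```python
from h import *
st(); veg("wrist")
plan([(.5061,.0681,.099,31.2,-1),(.5061,.0681,.057,31.2,-1)])
```

```text
t19.02 tcp [0.4144 0.1421 0.1014] yaw_y 31.2 z [ 0.004  0.001 -1.   ] F [ 0.4  0.2 -2.1] w 0.0493 gf 62.5 q6 1.36
wrist tomato [175.  68.] 2545 mid [0.2976 0.1883 0.0192] ext [0.044 0.052 0.014] zmax 0.026 sph [0.2973 0.1876 0.0122] 0.0186 pan xy [-0.117  0.241] plate [-0.257 -0.05 ]
wrist tomato [297. 102.] 3734 mid [0.3835 0.2127 0.0407] ext [0.047 0.046 0.034] zmax 0.057 sph [0.384  0.2132 0.029 ] 0.021 pan xy [-0.029  0.218] plate [-0.171 -0.025]
wrist tomato [475. 363.] 86 mid [0.6379 0.1074 0.0207] ext [0.006 0.008 0.016] zmax 0.029 sph [0.6458 0.1107 0.0219] 0.0103 pan xy [ 0.142 -0.005] plate [ 0.091 -0.127]
wrist onion [282. 286.] 13271 mid [0.4237 0.0974 0.116 ] ext [0.07  0.141 0.171] zmax 0.202 sph [0.4179 0.1324 0.1231] 0.0452 pan xy [-0.042  0.132] plate [-0.137 -0.106]
wrist onion [490. 302.] 1418 mid [0.5403 0.1684 0.1036] ext [0.173 0.032 0.183] zmax 0.195 sph [0.5467 0.2185 0.1205] 0.1141 pan xy [0.113 0.139] plate [-0.008 -0.019]
[[[-0.93,0.34,0.01],[0.01,0,0],-1],[[-0.92,0.34,0.01],[0.01,0,0],-1],[[-0.93,0.35,0.01],[0,0,0],-1],[[-0.92,0.34,0.01],[0.01,0.01,0],-1],[[-0,0,0.7],[-0,-0,0],-1],[[-0,0,0.7],[-0,-0,0],-1]]
6 rows; end [0.5059 0.0681 0.0571]
```

Call:
jog_arm(motion=[[[-0.93,0.34,0],[0,0,0],-1],[[-0.93,0.34,0],[0,0,0],-1],[[-0.93,0.34,0],[0,0,0],-1],[[-0.93,0.34,0],[0,0,0],-1],[[0,0,0.4],[0,0,0],-1],[[0,0,0.5],[0,0,0],-1],[[0,0,0.4],[0,0,0],-1],[[0,0,0],[0,0,0],-1],[[0,0,0],[0,0,0],-1]])

```text
clock: 20.2
tcp_pos: [0.5052, 0.0675, 0.0607]
eef_rot: [-0.0, 0.491, 0.871, -0.0]
ft_force: [0.1, -0.1, -1.1]
gripper_width: 0.0496
grasp_force: 62.5
```

Run:
```python
from h import *
st(); veg("scene"); s=arm.get_state(); print("tcp pan",(np.array(s["tcp_pos"])[:2]-PAN)@np.c_[XS,YS])
```

```text
t20.20 tcp [0.5052 0.0675 0.0607] yaw_y 31.2 z [-0.  0. -1.] F [ 0.1 -0.1 -1.1] w 0.0496 gf 62.5 q6 1.16
scene tomato [281. 192.] 175 mid [0.6567 0.117  0.0423] ext [0.039 0.04  0.019] zmax 0.052 sph [0.6574 0.1172 0.0305] 0.0186 pan xy [ 0.155 -0.005] plate [ 0.103 -0.121]
scene tomato [167. 264.] 493 mid [0.381  0.211  0.0351] ext [0.046 0.043 0.046] zmax 0.058 sph [0.3818 0.2134 0.0263] 0.0223 pan xy [-0.031  0.22 ] plate [-0.173 -0.025]
scene tomato [147. 305.] 306 mid [0.2938 0.1866 0.0197] ext [0.037 0.049 0.015] zmax 0.027 sph [0.2964 0.1879 0.0137] 0.0175 pan xy [-0.117  0.242] plate [-0.258 -0.05 ]
tcp pan [-0.00077465  0.03071585]
```

Call:
jog_arm(motion=[[[0,0,0.1],[0,0,0],-1],[[0,0,0.1],[0,0,0],-1],[[0,0,0.1],[0,0,0],-1],[[0,0,0.1],[0,0,0],-1],[[0,0,0.1],[0,0,0],-1],[[0,0,0.06],[0,0,0],-1],[[0,0,0],[0,0,0],-1]])

```text
clock: 21.12
tcp_pos: [0.5054, 0.0672, 0.0439]
eef_rot: [0.0, 0.491, 0.871, -0.0]
ft_force: [-0.3, -0.0, -0.3]
gripper_width: 0.0491
grasp_force: 62.6
```

Call:
jog_arm(motion=[[[0,0,0],[0,0,0],0.3],[[0,0,0],[0,0,0],0.45],[[0,0,0],[0,0,0],0.6],[[0,0,0],[0,0,0],0.6],[[0,0,-0.3],[0,0,0],0.6],[[0,0,-0.8],[0,0,0],0.6],[[0,0,-0.8],[0,0,0],0.6],[[0,0,-0.8],[0,0,0],1]])

```text
clock: 22.12
tcp_pos: [0.5055, 0.0672, 0.1263]
eef_rot: [0.0, 0.491, 0.871, 0.0]
ft_force: [0.7, 0.4, 0.2]
gripper_width: 0.0841
grasp_force: 0.0
```

Run:
```python
from h import *
st(); veg("wrist"); f=veg("scene"); veg("top")
for z in range(0): pass
v=np.array([.6064,.1479])-PLATE; print("radial plate->onion2",np.degrees(np.arctan2(v[1],v[0])),np.hypot(*v)); v=np.array([.6585,.117])-[.6064,.1479]; print("to tomato2",np.degrees(np.arctan2(v[1],v[0])))
```

```text
t22.12 tcp [0.5055 0.0672 0.1263] yaw_y 31.2 z [ 0.001  0.    -1.   ] F [0.7 0.4 0.2] w 0.0841 gf 0.0 q6 1.16
wrist tomato [463. 241.] 2741 mid [0.6568 0.1169 0.036 ] ext [0.045 0.048 0.044] zmax 0.058 sph [0.6588 0.1169 0.0268] 0.0224 pan xy [ 0.156 -0.006] plate [ 0.104 -0.121]
wrist tomato [191. 241.] 106 mid [ 0.4574 -0.0027  0.0315] ext [0.009 0.011 0.004] zmax 0.033 sph [ 0.4575 -0.0026  0.03  ] 0.0041 pan xy [-0.078 -0.004] plate [-0.097 -0.241]
wrist onion [437. 180.] 3565 mid [0.6048 0.1476 0.0388] ext [0.051 0.053 0.037] zmax 0.057 sph [0.6055 0.1477 0.0237] 0.0255 pan xy [0.126 0.048] plate [ 0.051 -0.09 ]
wrist onion [281. 224.] 5017 mid [0.505  0.0612 0.0917] ext [0.05  0.064 0.058] zmax 0.121 sph [0.5057 0.0665 0.0871] 0.0253 pan xy [-0.001  0.03 ] plate [-0.049 -0.171]
scene tomato [281. 192.] 196 mid [0.6571 0.1163 0.0452] ext [0.04  0.039 0.024] zmax 0.057 sph [0.6568 0.1172 0.0332] 0.0176 pan xy [ 0.154 -0.005] plate [ 0.102 -0.121]
scene tomato [167. 264.] 486 mid [0.3812 0.2114 0.0344] ext [0.047 0.043 0.045] zmax 0.057 sph [0.3818 0.2133 0.0263] 0.0224 pan xy [-0
[... 429 characters left out ...]
.037 0.015 0.027] zmax 0.049 sph [0.6597 0.1203 0.0265] 0.0211 pan xy [ 0.158 -0.004] plate [ 0.105 -0.118]
top tomato [230. 291.] 356 mid [0.3838 0.213  0.0402] ext [0.047 0.046 0.035] zmax 0.058 sph [0.3841 0.2132 0.029 ] 0.0216 pan xy [-0.029  0.218] plate [-0.17  -0.025]
top tomato [241. 330.] 222 mid [0.2988 0.1885 0.0208] ext [0.038 0.049 0.016] zmax 0.029 sph [0.2979 0.1876 0.0155] 0.0169 pan xy [-0.116  0.241] plate [-0.257 -0.05 ]
top onion [260. 197.] 384 mid [0.6062 0.147  0.0392] ext [0.052 0.05  0.037] zmax 0.058 sph [0.6065 0.1479 0.0248] 0.0254 pan xy [0.127 0.047] plate [ 0.052 -0.09 ]
radial plate->onion2 -60.056911500658344 0.10397894017540284
to tomato2 -30.671764713586814
```

Run:
```python
from h import *
plan([(.6058,.1478,.11,31.2,1),(.6058,.1478,-.0205,31.2,1)])
```

```text
[[[0.12,0.84,0.11],[0.01,0,0],1],[[0.12,0.84,0.11],[0.01,0,0],1],[[0.11,0.84,0.11],[0.01,0.01,0],1],[[0.12,0.84,0.12],[0.01,0,0],1],[[0.11,0.85,0.11],[0,0.01,0],1],[[0,-0,0.87],[0,-0,0],1],[[0,-0,0.87],[0,-0,0],1],[[0,-0,0.87],[0,-0,0],1],[[0,-0,0.87],[0,-0,0],1],[[0,-0,0.87],[0,-0,0],1]]
10 rows; end [ 0.6059  0.1478 -0.0205]
```

Call:
jog_arm(motion=[[[0.12,0.84,0.11],[0,0,0],1],[[0.12,0.84,0.11],[0,0,0],1],[[0.11,0.84,0.11],[0,0,0],1],[[0.12,0.84,0.12],[0,0,0],1],[[0.11,0.85,0.11],[0,0,0],1],[[0,0,0.8],[0,0,0],1],[[0,0,0],[0,0,0],1],[[0,0,0],[0,0,0],1]])

```text
clock: 23.28
tcp_pos: [0.6038, 0.1473, 0.0839]
eef_rot: [-0.0, 0.491, 0.871, -0.0]
ft_force: [-0.2, 1.4, -0.1]
gripper_width: 0.0852
grasp_force: 0.0
```

Run:
```python
from h import *
st(); veg("wrist")
```

```text
t23.27 tcp [0.6038 0.1473 0.0839] yaw_y 31.2 z [-0.001 -0.    -1.   ] F [-0.2  1.4 -0.1] w 0.0852 gf 0.0 q6 1.27
wrist tomato [324. 283.] 3224 mid [0.6582 0.1179 0.0373] ext [0.046 0.047 0.039] zmax 0.057 sph [0.6591 0.1176 0.0272] 0.022 pan xy [ 0.156 -0.006] plate [ 0.105 -0.12 ]
wrist onion [487. 186.] 1161 mid [0.7196 0.2379 0.0231] ext [0.035 0.058 0.016] zmax 0.031 sph [0.7637 0.2666 0.0094] 0.0597 pan xy [0.323 0.067] plate [0.209 0.029]
wrist onion [285. 214.] 4294 mid [0.6057 0.1487 0.0377] ext [0.052 0.052 0.039] zmax 0.057 sph [0.606  0.1482 0.0241] 0.0252 pan xy [0.127 0.048] plate [ 0.051 -0.09 ]
wrist onion [ 51. 275.] 8070 mid [0.5157 0.0691 0.1194] ext [0.069 0.121 0.107] zmax 0.173 sph [0.5198 0.0979 0.1198] 0.0333 pan xy [0.027 0.049] plate [-0.035 -0.14 ]
```

Call:
jog_arm(motion=[[[0,0.08,0.86],[0,0,0],1],[[0,0,0.86],[0,0,0],1],[[0,0,0.86],[0,0,0],1],[[0,0,0.6],[0,0,0],1],[[0,0,0.3],[0,0,0],1],[[0,0,0],[0,0,0],1],[[0,0,0],[0,0,0],-1],[[0,0,0],[0,0,0],-1],[[0,0,0],[0,0,0],-1],[[0,0,0],[0,0,0],-1],[[0,0,0],[0,0,0],-1],[[0,0,0],[0,0,0],-1]])

```text
clock: 24.82
tcp_pos: [0.6069, 0.1489, -0.019]
eef_rot: [0.0, 0.491, 0.871, 0.0]
ft_force: [-0.9, -0.3, 5.4]
gripper_width: 0.049
grasp_force: 61.4
```

Call:
jog_arm(motion=[[[0,0,-0.5],[0,0,0],-1],[[0,0,-0.9],[0,0,0],-1],[[0,0,-0.9],[0,0,0],-1],[[0,0,-0.9],[0,0,0],-1],[[0,0,-0.9],[0,0,0],-1],[[0,0,-0.6],[0,0,0],-1],[[0,0,0],[0,0,0],-1]])

```text
clock: 25.7
tcp_pos: [0.6079, 0.1492, 0.1232]
eef_rot: [0.002, 0.491, 0.871, 0.001]
ft_force: [-0.2, 0.2, -1.3]
gripper_width: 0.0491
grasp_force: 62.3
```

Run:
```python
from h import *
st(); 
plan([(*(PAN-.031*YS+.001*XS),.119,31.2,-1),(.5383,.0151,.06,31.2,-1)])
```

```text
t25.70 tcp [0.6079 0.1492 0.1232] yaw_y 31.2 z [ 0.004  0.001 -1.   ] F [-0.2  0.2 -1.3] w 0.0491 gf 62.3 q6 1.27
[[[-0.52,-0.85,0.02],[0.01,0,0],-1],[[-0.52,-0.85,0.03],[0.01,0,0],-1],[[-0.53,-0.86,0.03],[0.01,0.01,0],-1],[[-0.52,-0.85,0.03],[0.01,0,0],-1],[[-0.53,-0.86,0.02],[0.01,0.01,0],-1],[[0,-0.02,0.98],[0,-0,0],-1],[[0,-0.01,0.99],[0,-0,0],-1]]
7 rows; end [0.5383 0.0151 0.0599]
```

Call:
jog_arm(motion=[[[-0.52,-0.85,0],[0,0,0],-1],[[-0.52,-0.86,0],[0,0,0],-1],[[-0.53,-0.86,0],[0,0,0],-1],[[-0.52,-0.86,0],[0,0,0],-1],[[-0.53,-0.86,0],[0,0,0],-1],[[0,0,0.6],[0,0,0],-1],[[0,0,0.7],[0,0,0],-1],[[0,0,0.6],[0,0,0],-1],[[0,0,0.2],[0,0,0],-1],[[0,0,0],[0,0,0],-1]])

```text
clock: 26.95
tcp_pos: [0.5365, 0.0149, 0.0572]
eef_rot: [-0.001, 0.491, 0.871, -0.0]
ft_force: [-0.4, -0.8, -0.8]
gripper_width: 0.0492
grasp_force: 62.3
```

Run:
```python
from h import *
st(); s=arm.get_state(); print("tcp pan",(np.array(s["tcp_pos"])[:2]-PAN)@np.c_[XS,YS])
```

```text
t26.95 tcp [0.5365 0.0149 0.0572] yaw_y 31.2 z [-0.001 -0.    -1.   ] F [-0.4 -0.8 -0.8] w 0.0492 gf 62.3 q6 1.05
tcp pan [-0.00159945 -0.03028794]
```

Lower from .0572 to .037, then release.

Call:
jog_arm(motion=[[[0,0,0.15],[0,0,0],-1],[[0,0,0.12],[0,0,0],-1],[[0,0,0.1],[0,0,0],-1],[[0,0,0.1],[0,0,0],-1],[[0,0,0.1],[0,0,0],-1],[[0,0,0.1],[0,0,0],-1],[[0,0,0],[0,0,0],-1],[[0,0,0],[0,0,0],0.3],[[0,0,0],[0,0,0],0.45],[[0,0,0],[0,0,0],0.6],[[0,0,0],[0,0,0],0.6]])

```text
clock: 28.32
tcp_pos: [0.5372, 0.0149, 0.0377]
eef_rot: [0.0, 0.491, 0.871, 0.0]
ft_force: [-0.2, 0.3, 0.4]
gripper_width: 0.0682
grasp_force: 0.0
```

Call:
jog_arm(motion=[[[0,0,-0.3],[0,0,0],0.6],[[0,0,-0.8],[0,0,0],0.6],[[0,0,-0.8],[0,0,0],0.6],[[0,0,-0.8],[0,0,0],1],[[0,0,0],[0,0,0],1],[[0,0,0],[0,0,0],1],[[0,0,0],[0,0,0],1],[[0,0,0],[0,0,0],1],[[0,0,0],[0,0,0],1],[[0,0,0],[0,0,0],1],[[0,0,0],[0,0,0],1],[[0,0,0],[0,0,0],1]])

```text
clock: 29.82
tcp_pos: [0.5371, 0.0149, 0.1186]
eef_rot: [0.0, 0.491, 0.871, 0.0]
ft_force: [0.1, -0.2, -0.2]
gripper_width: 0.0852
grasp_force: 0.0
```

Call:
jog_arm(motion=[[[0,0,0],[0,0,0],1],[[0,0,0],[0,0,0],1],[[0,0,0],[0,0,0],1],[[0,0,0],[0,0,0],1],[[0,0,0],[0,0,0],1],[[0,0,0],[0,0,0],1],[[0,0,0],[0,0,0],1],[[0,0,0],[0,0,0],1],[[0,0,0],[0,0,0],1],[[0,0,0],[0,0,0],1],[[0,0,0],[0,0,0],1],[[0,0,0],[0,0,0],1]])

```text
clock: 31.32
tcp_pos: [0.5371, 0.0149, 0.1186]
eef_rot: [0.0, 0.491, 0.871, -0.0]
ft_force: [0.6, -0.5, 0.1]
gripper_width: 0.0855
grasp_force: 0.0
```

Run:
```python
from h import *
st(); f=veg("wrist"); veg("top"); save(f,"w7")
```

```text
t31.32 tcp [0.5371 0.0149 0.1186] yaw_y 31.2 z [ 0. -0. -1.] F [ 0.6 -0.5  0.1] w 0.0855 gf 0.0 q6 1.05
wrist tomato [479. 172.] 3370 mid [0.6571 0.1163 0.0347] ext [0.045 0.047 0.045] zmax 0.057 sph [0.6586 0.1164 0.0269] 0.0224 pan xy [ 0.155 -0.007] plate [ 0.104 -0.122]
wrist tomato [184. 170.] 127 mid [ 0.4576 -0.0018  0.0313] ext [0.01  0.01  0.003] zmax 0.033 sph [ 0.4574 -0.0017  0.031 ] 0.0036 pan xy [-0.078 -0.003] plate [-0.097 -0.24 ]
wrist onion [281. 127.] 6021 mid [0.5056 0.0661 0.0993] ext [0.05  0.051 0.028] zmax 0.114 sph [0.506  0.0661 0.0812] 0.0243 pan xy [-0.001  0.029] plate [-0.049 -0.172]
wrist onion [282. 223.] 5062 mid [0.5364 0.0155 0.0946] ext [0.051 0.052 0.037] zmax 0.113 sph [0.5372 0.0152 0.0802] 0.0249 pan xy [-0.001 -0.03 ] plate [-0.017 -0.223]
top tomato [273. 176.] 307 mid [0.657  0.1163 0.0377] ext [0.043 0.046 0.038] zmax 0.057 sph [0.6592 0.1168 0.0284] 0.022 pan xy [ 0.156 -0.007] plate [ 0.105 -0.121]
top tomato [230. 291.] 351 mid [0.3839 0.213  0.0399] ext [0.047 0.046 0.035] zmax 0.058 sph [0.3842 0.2133 0.0286] 0.0218 pan xy [-0.029  0.218] plate [-0.17  -0.025]
top tomato [241. 330.] 227 mid [0.2986 0.1885 0.0203] ext [0.038 0.049 0.016] zmax 0.028 sph [0.2983 0.1874 0.0153] 0.0171 pan xy [-0.116  0.241] plate [-0.256 -0.051]
top onion [315. 226.] 209 mid [0.5279 0.0226 0.182 ] ext [0.041 0.047 0.196] zmax 0.28 sph [0.4999 0.0462 0.1791] 0.0923 pan xy [-0.017  0.015] plate [-0.055 -0.192]
top onion [296. 237.] 413 mid [0.5046 0.0652 0.099 ] ext [0.046 0.049 0.03 ] zmax 0.114 sph [0.506  0.0662 0.0823] 0.0241 pan xy [-0.001  0.029] plate [-0.048 -0.172]
```

View pics/w7.png

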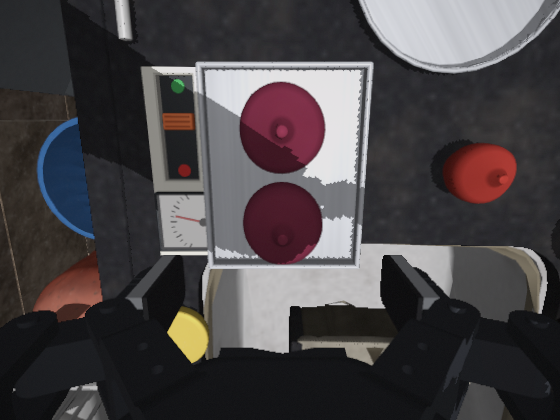

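The picture shows both onions upright in the sunk pan at (282,127) and (282,220), the pointer swung, and the nub by the green dot at (178,121). They have settled for more than 2 s. Before moving them to the plate I'll check how much room there is on the stove side.

Run:
```python
from h import *
import pickle
f=pickle.load(open("f0.pkl","rb"))["top"]
for d in (.06,.085,.1,.12,.14,.16,.18,.2,.25,.3):
    print(d,[ (lambda uv: round(float(cloud_z),3) if False else None)(0) for _ in ()], end=' ')
    pass
X=cloud(f).reshape(-1,3); X=X[np.isfinite(X[:,0])]
r=(X[:,:2]-PLATE)@np.c_[XS,YS]
for d in np.arange(.08,.32,.02):
    m=(abs(r[:,0])<.08)&(abs(r[:,1]-d)<.01); print(round(d,2),m.sum(),X[m,2].min().round(3),X[m,2].max().round(3))
plan([(*(PAN+.029*YS-.001*XS),.119,31.2,1),(*(PAN+.029*YS-.001*XS),.065,31.2,1)])
```

```text
0.06 [] 0.085 [] 0.1 [] 0.12 [] 0.14 [] 0.16 [] 0.18 [] 0.2 [] 0.25 [] 0.3 [] 0.08 521 -0.004 0.021
0.1 773 -0.005 0.051
0.12 667 0.042 0.062
0.14 922 0.053 0.102
0.16 673 0.093 0.102
0.18 686 0.093 0.105
0.2 712 0.094 0.109
0.22 707 0.088 0.134
0.24 690 0.087 0.133
0.26 699 0.084 0.133
0.28 725 0.086 0.12
0.3 741 0.085 0.133
[[[0.99,0,-0.01],[0,-0,0],1],[[1.0,0,-0],[0,-0,0],1],[[-0,0,0.9],[0,-0,0],1],[[-0,0,0.9],[0,-0,0],1]]
4 rows; end [0.5062 0.0659 0.0649]
```

Call:
jog_arm(motion=[[[1,0,0],[0,0,0],0.6],[[0.99,0,0],[0,0,0],0.6],[[0,0,0.6],[0,0,0],0.6],[[0,0,0.9],[0,0,0],0.6],[[0,0,0.8],[0,0,0],0.6],[[0,0,0.38],[0,0,0],0.6],[[0,0,0.1],[0,0,0],0.6],[[0,0,0],[0,0,0],0.6]])

```text
clock: 32.42
tcp_pos: [0.5067, 0.0659, 0.0357]
eef_rot: [0.0, 0.491, 0.871, 0.0]
ft_force: [0.1, 1.0, 0.4]
gripper_width: 0.0683
grasp_force: 0.0
```

Call:
jog_arm(motion=[[[0,0,0],[0,0,0],-1],[[0,0,0],[0,0,0],-1],[[0,0,0],[0,0,0],-1],[[0,0,0],[0,0,0],-1],[[0,0,0],[0,0,0],-1]])

```text
clock: 33.05
tcp_pos: [0.5064, 0.066, 0.0353]
eef_rot: [0.0, 0.491, 0.871, 0.0]
ft_force: [0.5, 1.0, -0.5]
gripper_width: 0.0491
grasp_force: 61.9
```

Call:
jog_arm(motion=[[[0,0,-0.15],[0,0,0],-1],[[0,0,-0.25],[0,0,0],-1],[[0,0,-0.6],[0,0,0],-1],[[0,0,-0.9],[0,0,0],-1],[[0,0,-0.8],[0,0,0],-1],[[0,0,0],[0,0,0],-1]])

```text
clock: 33.8
tcp_pos: [0.5077, 0.0661, 0.1181]
eef_rot: [0.002, 0.491, 0.871, 0.001]
ft_force: [0.2, 0.0, -2.1]
gripper_width: 0.0495
grasp_force: 62.3
```

Run:
```python
from h import *
st()
plan([(*(PLATE+.042*YS),.115,31.2,-1),(*(PLATE+.042*YS),-.0165,31.2,-1)])
```

```text
t33.80 tcp [0.5077 0.0661 0.1181] yaw_y 31.2 z [ 0.004  0.001 -1.   ] F [ 0.2  0.  -2.1] w 0.0495 gf 62.3 q6 1.16
[[[0.92,0.72,0.02],[0.01,0,0],-1],[[0.91,0.72,0.02],[0.01,0,0],-1],[[0.92,0.72,0.02],[0.01,0,0],-1],[[0.91,0.71,0.01],[0,0.01,0],-1],[[0.92,0.72,0.02],[0.01,0,0],-1],[[0.91,0.71,0.01],[0,0.01,0],-1],[[0,0,0.88],[0,-0,0],-1],[[0,0,0.88],[0,-0,0],-1],[[0,0,0.88],[0,-0,0],-1],[[0,0,0.87],[0,-0,0],-1],[[0,0,0.88],[0,-0,0],-1]]
11 rows; end [ 0.5327  0.2739 -0.0166]
```

Call:
jog_arm(motion=[[[0.92,0.72,0],[0,0,0],-1],[[0.91,0.72,0],[0,0,0],-1],[[0.92,0.72,0],[0,0,0],-1],[[0.91,0.71,0],[0,0,0],-1],[[0.92,0.72,0],[0,0,0],-1],[[0.91,0.71,0],[0,0,0],-1],[[0,0,0.8],[0,0,0],-1],[[0,0,0.9],[0,0,0],-1],[[0,0,0.9],[0,0,0],-1],[[0,0,0.8],[0,0,0],-1],[[0,0,0.4],[0,0,0],-1],[[0,0,0],[0,0,0],-1]])

```text
clock: 35.3
tcp_pos: [0.5298, 0.273, 0.0008]
eef_rot: [-0.001, 0.491, 0.871, -0.001]
ft_force: [0.9, 0.3, -0.6]
gripper_width: 0.0494
grasp_force: 62.4
```

Run:
```python
from h import *
st(); s=arm.get_state(); print("tcp plate",(np.array(s["tcp_pos"])[:2]-PLATE)@np.c_[XS,YS])
```

```text
t35.30 tcp [0.5298 0.273  0.0008] yaw_y 31.2 z [-0.003 -0.001 -1.   ] F [ 0.9  0.3 -0.6] w 0.0494 gf 62.4 q6 1.50
tcp plate [-0.0029796   0.04268378]
```

Call:
jog_arm(motion=[[[0,0.04,0.2],[0,0,0],-1],[[0,0,0.15],[0,0,0],-1],[[0,0,0.1],[0,0,0],-1],[[0,0,0.06],[0,0,0],-1],[[0,0,0],[0,0,0],-1]])

```text
clock: 35.92
tcp_pos: [0.5321, 0.2742, -0.0131]
eef_rot: [-0.0, 0.491, 0.871, -0.0]
ft_force: [-0.4, -0.2, -1.0]
gripper_width: 0.0493
grasp_force: 62.4
```

Call:
jog_arm(motion=[[[0,0,0],[0,0,0],0.3],[[0,0,0],[0,0,0],0.45],[[0,0,0],[0,0,0],0.55],[[0,0,0],[0,0,0],0.55],[[0,0,-0.3],[0,0,0],0.55],[[0,0,-0.8],[0,0,0],0.55],[[0,0,-0.9],[0,0,0],0.55],[[0,0,-0.9],[0,0,0],0.6],[[0,0,-0.9],[0,0,0],0.6],[[0,0,-0.8],[0,0,0],0.6],[[0,0,0],[0,0,0],0.6]])

```text
clock: 37.3
tcp_pos: [0.5339, 0.2752, 0.1276]
eef_rot: [0.001, 0.491, 0.871, 0.002]
ft_force: [-0.8, -0.0, 0.0]
gripper_width: 0.0683
grasp_force: 0.0
```

Run:
```python
from h import *
st(); veg("top"); veg("wrist")
plan([(*(PAN-.030*YS-.001*XS),.119,31.2,.6),(*(PAN-.030*YS-.001*XS),.0435,31.2,.6)])
```

```text
t37.30 tcp [0.5339 0.2752 0.1276] yaw_y 31.2 z [ 0.005  0.002 -1.   ] F [-0.8 -0.   0. ] w 0.0683 gf 0.0 q6 1.50
top tomato [273. 176.] 305 mid [0.6572 0.1164 0.0388] ext [0.042 0.046 0.039] zmax 0.058 sph [0.6594 0.1169 0.0286] 0.0219 pan xy [ 0.156 -0.007] plate [ 0.105 -0.121]
top tomato [231. 291.] 312 mid [0.3838 0.2106 0.0401] ext [0.047 0.041 0.035] zmax 0.058 sph [0.3841 0.2129 0.0288] 0.0216 pan xy [-0.029  0.218] plate [-0.17  -0.025]
top tomato [245. 328.] 129 mid [0.3031 0.178  0.0213] ext [0.029 0.028 0.015] zmax 0.029 sph [0.3025 0.1784 0.0162] 0.0125 pan xy [-0.117  0.231] plate [-0.252 -0.06 ]
top onion [319. 222.] 427 mid [0.5357 0.0154 0.1075] ext [0.048 0.049 0.033] zmax 0.124 sph [0.5373 0.0149 0.0919] 0.0242 pan xy [-0.001 -0.031] plate [-0.017 -0.223]
top onion [210. 225.] 205 mid [0.5303 0.2629 0.1289] ext [0.048 0.039 0.201] zmax 0.229 sph [0.5326 0.2221 0.1265] 0.0933 pan xy [0.102 0.149] plate [-0.022 -0.016]
wrist tomato [ 86. 170.] 3223 mid [0.3853 0.2145 0.0348] ext [0.047 0.046 0.045] zmax 0.057 sph [0.385  0.2143 0.0273] 0.0221 pan xy [-0.028  0.219] plate [-0.17  -0.024]
wrist tomato [  2. 160.] 95 mid [0.3152 0.1809 0.015 ] ext [0.01  0.019 0.006] zmax 0.018 sph [0.3103 0.1778 0.014 ] 0.0082 pan xy [-0.111  0.226] plate [-0.244 -0.06 ]
wrist onion [280. 199.] 3037 mid [0.5307 0.2763 0.0433] ext [0.05  0.05  0.034] zmax 0.06 sph [0.5317 0.2755 0.0279] 0.0246 pan xy [0.129 0.195] plate [-0.023  0.037]
[[[-0.93,-0.54,0.02],[0,0,0],0.6],[[-0.93,-0.54,0.02],[0,0,0],0.6],[[-0.93,-0.54,0.03],[0,0,0],0.6],[[-0.93,-0.54,0.02],[0,0,0],0.6],[[-0.94,-0.54,0.03],[0,0,0],0.6],[[-0.93,-0.54,0.02],[0,0,0],0.6],[[-0.94,-0.55,0.03],[0,0,0],0.6],[[-0.93,-0.54,0.02],[0,0,0],0.6],[[-0,-0,0.84],[0,0,0],0.6],[[-0,-0,0.84],[0,0,0],0.6],[[-0,-0,0.84],[0,0,0],0.6]]
11 rows; end [0.537  0.0155 0.0435]
```

Call:
jog_arm(motion=[[[-0.93,-0.54,0],[0,0,0],0.6],[[-0.93,-0.54,0],[0,0,0],0.6],[[-0.93,-0.54,0],[0,0,0],0.6],[[-0.93,-0.54,0],[0,0,0],0.6],[[-0.94,-0.54,0],[0,0,0],0.6],[[-0.93,-0.54,0],[0,0,0],0.6],[[-0.94,-0.55,0],[0,0,0],0.6],[[-0.93,-0.54,0],[0,0,0],0.6],[[0,0,0.6],[0,0,0],0.6],[[0,0,0],[0,0,0],0.6],[[0,0,0],[0,0,0],0.6]])

```text
clock: 38.78
tcp_pos: [0.5365, 0.0158, 0.1065]
eef_rot: [-0.001, 0.491, 0.871, -0.0]
ft_force: [0.0, -0.9, 0.0]
gripper_width: 0.0682
grasp_force: 0.0
```

Run:
```python
from h import *
st(); veg("wrist"); s=arm.get_state(); print("tcp pan",(np.array(s["tcp_pos"])[:2]-PAN)@np.c_[XS,YS])
```

```text
t38.77 tcp [0.5365 0.0158 0.1065] yaw_y 31.2 z [-0.001 -0.    -1.   ] F [ 0.  -0.9  0. ] w 0.0682 gf 0.0 q6 1.05
wrist tomato [490. 176.] 3659 mid [0.6571 0.1165 0.0383] ext [0.045 0.048 0.038] zmax 0.057 sph [0.6586 0.1165 0.0272] 0.0222 pan xy [ 0.155 -0.007] plate [ 0.104 -0.121]
wrist tomato [180. 174.] 140 mid [ 0.4576 -0.0016  0.0316] ext [0.009 0.01  0.004] zmax 0.033 sph [ 0.4577 -0.0015  0.0308] 0.0037 pan xy [-0.077 -0.003] plate [-0.097 -0.239]
wrist onion [398.   4.] 379 mid [0.5295 0.176  0.0318] ext [0.025 0.014 0.018] zmax 0.041 sph [0.5249 0.1853 0.0308] 0.0161 pan xy [0.077 0.122] plate [-0.03  -0.053]
wrist onion [282. 236.] 6228 mid [0.5364 0.0156 0.1049] ext [0.051 0.052 0.037] zmax 0.123 sph [0.5371 0.0152 0.09  ] 0.0249 pan xy [-0.001 -0.03 ] plate [-0.017 -0.223]
tcp pan [-0.00066697 -0.0296268 ]
```

Run:
```python
from h import *
f=veg("scene"); save(f,"s8"); g=veg("top"); save(g,"t8")
a=cv2.imread("pics/s8.png")[140:320,120:340]; b=cv2.imread("pics/t8.png")[130:310,170:390]
cv2.imwrite("pics/st8.png",np.vstack([cv2.resize(a,None,fx=1.6,fy=1.6),cv2.resize(b,None,fx=1.6,fy=1.6)]))
```

```text
scene tomato [279. 192.] 142 mid [0.6508 0.1191 0.0426] ext [0.026 0.034 0.02 ] zmax 0.053 sph [0.6554 0.1184 0.0326] 0.0167 pan xy [ 0.154 -0.003] plate [ 0.101 -0.12 ]
scene tomato [167. 264.] 485 mid [0.3818 0.2105 0.0346] ext [0.047 0.043 0.045] zmax 0.057 sph [0.3817 0.2132 0.0265] 0.0222 pan xy [-0.031  0.22 ] plate [-0.173 -0.025]
scene tomato [147. 305.] 304 mid [0.2935 0.187  0.0195] ext [0.037 0.047 0.014] zmax 0.027 sph [0.295  0.1871 0.0175] 0.0157 pan xy [-0.119  0.242] plate [-0.259 -0.051]
scene onion [215. 220.] 405 mid [0.511  0.1907 0.0389] ext [0.045 0.046 0.038] zmax 0.058 sph [0.5155 0.1954 0.0311] 0.0246 pan xy [0.074 0.135] plate [-0.039 -0.043]
top tomato [273. 176.] 308 mid [0.6571 0.1163 0.0408] ext [0.043 0.046 0.039] zmax 0.06 sph [0.6591 0.1168 0.0289] 0.0217 pan xy [ 0.156 -0.007] plate [ 0.105 -0.121]
top tomato [230. 291.] 357 mid [0.3837 0.213  0.0412] ext [0.047 0.046 0.035] zmax 0.059 sph [0.3842 0.2133 0.0286] 0.0219 pan xy [-0.029  0.218] plate [-0.17  -0.025]
top tomato [241. 330.] 223 mid [0.2987 0.1883 0.0209] ext [0.038 0.048 0.015] zmax 0.028 sph [0.2979 0.187  0.0145] 0.0177 pan xy [-0.117  0.241] plate [-0.257 -0.051]
top onion [315. 227.] 159 mid [0.5232 0.0266 0.1795] ext [0.042 0.043 0.177] zmax 0.268 sph [0.4933 0.0577 0.1731] 0.0837 pan xy [-0.016  0.029] plate [-0.061 -0.18 ]
top onion [240. 234.] 350 mid [0.5149 0.193  0.0425] ext [0.046 0.051 0.035] zmax 0.06 sph [0.5175 0.1949 0.0314] 0.0254 pan xy [0.075 0.134] plate [-0.037 -0.043]
```

View pics/st8.png

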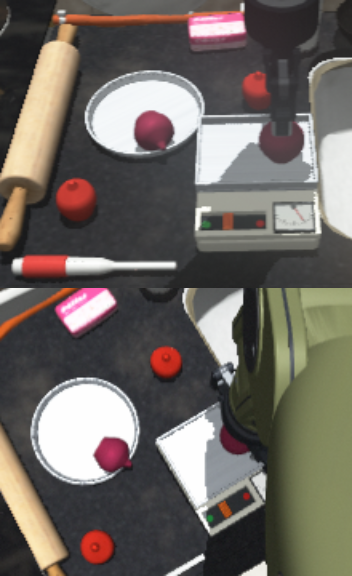

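The picture shows that the placed onion was knocked over. It now lies on its side inside the plate, at its scale-side edge (onion centre at plate-frame xs −55, ys −17 mm). It is still on the plate, so I'll leave it and place the others clear of it. Now I'll grasp the second onion.

Call:
jog_arm(motion=[[[0,0,0.6],[0,0,0],0.6],[[0,0,0.8],[0,0,0],0.6],[[0,0,0.4],[0,0,0],0.6],[[0,0,0.2],[0,0,0],0.6],[[0,0,0],[0,0,0],0.6],[[0,0,0],[0,0,0],0.6],[[0,0,0],[0,0,0],-1],[[0,0,0],[0,0,0],-1],[[0,0,0],[0,0,0],-1],[[0,0,0],[0,0,0],-1],[[0,0,0],[0,0,0],-1]])

```text
clock: 40.3
tcp_pos: [0.5373, 0.0156, 0.047]
eef_rot: [0.0, 0.491, 0.871, 0.0]
ft_force: [1.3, -0.2, 0.5]
gripper_width: 0.049
grasp_force: 61.8
```

Call:
jog_arm(motion=[[[0,0,-0.15],[0,0,0],-1],[[0,0,-0.25],[0,0,0],-1],[[0,0,-0.6],[0,0,0],-1],[[0,0,-0.9],[0,0,0],-1],[[0,0,-0.6],[0,0,0],-1],[[0,0,0],[0,0,0],-1]])

```text
clock: 41.05
tcp_pos: [0.5384, 0.0156, 0.1236]
eef_rot: [0.001, 0.491, 0.871, 0.001]
ft_force: [-0.8, 0.5, -2.2]
gripper_width: 0.049
grasp_force: 62.2
```

Run:
```python
from h import *
st(); veg("top")
plan([(*(PLATE+.042*YS+.003*XS),.118,31.2,-1),(*(PLATE+.042*YS+.003*XS),-.0165,31.2,-1)])
```

```text
t41.05 tcp [0.5384 0.0156 0.1236] yaw_y 31.2 z [ 0.003  0.    -1.   ] F [-0.8  0.5 -2.2] w 0.0490 gf 62.2 q6 1.05
top tomato [273. 176.] 297 mid [0.6573 0.1163 0.0396] ext [0.042 0.046 0.039] zmax 0.059 sph [0.6593 0.1171 0.0287] 0.0218 pan xy [ 0.156 -0.006] plate [ 0.105 -0.121]
top tomato [230. 291.] 356 mid [0.3838 0.2132 0.0416] ext [0.047 0.046 0.038] zmax 0.061 sph [0.3843 0.2134 0.0296] 0.0215 pan xy [-0.029  0.218] plate [-0.17  -0.025]
top tomato [241. 330.] 221 mid [0.2988 0.1884 0.0216] ext [0.038 0.048 0.015] zmax 0.029 sph [0.2982 0.1873 0.0163] 0.0167 pan xy [-0.116  0.241] plate [-0.256 -0.051]
top onion [317. 224.] 78 mid [0.5185 0.0304 0.2254] ext [0.032 0.033 0.121] zmax 0.286 sph [0.4814 0.0592 0.2227] 0.0694 pan xy [-0.026  0.036] plate [-0.073 -0.179]
top onion [233. 232.] 336 mid [0.5186 0.2096 0.0418] ext [0.049 0.047 0.029] zmax 0.056 sph [0.5207 0.2109 0.0297] 0.0247 pan xy [0.086 0.146] plate [-0.034 -0.027]
[[[0.93,0.55,0.02],[0,0,0],-1],[[0.93,0.55,0.02],[0,0,0],-1],[[0.93,0.55,0.02],[0,0,0],-1],[[0.93,0.56,0.02],[0,0,0],-1],[[0.93,0.55,0.02],[0,0,0],-1],[[0.93,0.56,0.02],[0,0,0],-1],[[0.93,0.55,0.01],[0.01,0,0],-1],[[0.94,0.56,0.02],[0,0.01,0],-1],[[-0,-0,0.9],[0,-0,0],-1],[[-0,-0,0.9],[0,-0,0],-1],[[-0,-0,0.89],[0,-0,0],-1],[[-0,-0,0.9],[0,-0,0],-1]]
[[[-0,-0,0.89],[0,-0,0],-1]]
13 rows; end [ 0.5353  0.2756 -0.0165]
```

Call:
jog_arm(motion=[[[0.93,0.55,0],[0,0,0],-1],[[0.93,0.55,0],[0,0,0],-1],[[0.93,0.55,0],[0,0,0],-1],[[0.93,0.56,0],[0,0,0],-1],[[0.93,0.55,0],[0,0,0],-1],[[0.93,0.56,0],[0,0,0],-1],[[0.93,0.55,0],[0,0,0],-1],[[0.94,0.56,0],[0,0,0],-1],[[0,0,0],[0,0,0],-1],[[0,0,0],[0,0,0],-1],[[0,0,0],[0,0,0],-1],[[0,0,0],[0,0,0],-1]])

```text
clock: 42.6
tcp_pos: [0.5349, 0.2746, 0.1219]
eef_rot: [-0.0, 0.491, 0.871, -0.0]
ft_force: [-0.0, -0.8, -0.6]
gripper_width: 0.0487
grasp_force: 62.2
```

```bash
cat >> h.py <<'E'
def onions(n="top",R=.075,zmax=.07,kind="onion"):
    f=arm.grab_frame(n); X=cloud(f); hsv=cv2.cvtColor(f["pixels"],cv2.COLOR_RGB2HSV).astype(int); h,s,v=[hsv[...,i] for i in range(3)]
    m=(h>150)&(h<=174)&(s>80)&(v>25)&(v<190) if kind=="onion" else ((h<8)|(h>174))&(s>150)&(v>50)
    m&=(X[...,2]>.012)&(X[...,2]<zmax)&(np.hypot(X[...,0]-PLATE[0],X[...,1]-PLATE[1])<.1)
    k,l,S,c=cv2.connectedComponentsWithStats(m.astype(np.uint8))
    for i in range(1,k):
        if S[i,4]<40: continue
        P=X[l==i]; q=np.linalg.lstsq(np.c_[2*P,np.ones(len(P))],(P**2).sum(1),rcond=None)[0]
        print(n,kind,S[i,4],"t%.1f"%arm.get_state()["clock"],"plate xs,ys",((q[:2]-PLATE)@np.c_[XS,YS]).round(4),"z",q[2].round(3),"r",np.sqrt(q[3]+q[:3]@q[:3]).round(3),"ztop",P[:,2].max().round(3),"bbox mid",(((P.min(0)+P.max(0))/2)[:2]-PLATE).round(3))
    return f
E
python3 - <<'E'
from h import *
st()
for i in range(2): onions("top");onions("scene")
onions("wrist")
E
```

```text
t42.60 tcp [0.5349 0.2746 0.1219] yaw_y 31.1 z [-0. -0. -1.] F [-0.  -0.8 -0.6] w 0.0487 gf 62.2 q6 1.50
top onion 363 t42.6 plate xs,ys [-0.0435 -0.0061] z 0.029 r 0.025 ztop 0.056 bbox mid [-0.036 -0.029]
scene onion 399 t42.7 plate xs,ys [-0.0462 -0.005 ] z 0.029 r 0.024 ztop 0.056 bbox mid [-0.04  -0.033]
top onion 362 t42.8 plate xs,ys [-0.0436 -0.0061] z 0.029 r 0.025 ztop 0.057 bbox mid [-0.036 -0.029]
scene onion 402 t42.8 plate xs,ys [-0.046  -0.0048] z 0.029 r 0.024 ztop 0.055 bbox mid [-0.04  -0.034]
wrist onion 694 t42.9 plate xs,ys [-0.0448 -0.005 ] z 0.029 r 0.025 ztop 0.049 bbox mid [-0.048 -0.018]
```

Call:
jog_arm(motion=[[[0,0.05,0.8],[0,0,0],-1],[[0,0,0.9],[0,0,0],-1],[[0,0,0.9],[0,0,0],-1],[[0,0,0.9],[0,0,0],-1],[[0,0,0.6],[0,0,0],-1],[[0,0,0.3],[0,0,0],-1],[[0,0,0.12],[0,0,0],-1],[[0,0,0.08],[0,0,0],-1],[[0,0,0],[0,0,0],-1],[[0,0,0],[0,0,0],-1]])

```text
clock: 44.1
tcp_pos: [0.5364, 0.2765, -0.0143]
eef_rot: [0.0, 0.491, 0.871, 0.0]
ft_force: [-2.5, -1.3, 5.9]
gripper_width: 0.049
grasp_force: 62.8
```

Call:
jog_arm(motion=[[[0,0,0],[0,0,0],0.3],[[0,0,0],[0,0,0],0.4],[[0,0,0],[0,0,0],0.5],[[0,0,0],[0,0,0],0.5],[[0,0,-0.2],[0,0,0],0.5],[[0,0,-0.7],[0,0,0],0.5],[[0,0,-0.9],[0,0,0],0.5],[[0,0,-0.9],[0,0,0],1],[[0,0,-0.9],[0,0,0],1],[[0,0,-0.2],[0,0,0],1],[[0,0,0],[0,0,0],1]])

```text
clock: 45.48
tcp_pos: [0.5362, 0.2764, 0.0979]
eef_rot: [0.0, 0.491, 0.871, 0.0]
ft_force: [0.3, -0.8, -0.4]
gripper_width: 0.0856
grasp_force: 0.0
```

Run:
```python
from h import *
st(); onions("top"); onions("scene"); onions("wrist")
plan([(.3840,.2132,.09,31.2,1)])
```

```text
t45.48 tcp [0.5362 0.2764 0.0979] yaw_y 31.2 z [ 0.  0. -1.] F [ 0.3 -0.8 -0.4] w 0.0856 gf 0.0 q6 1.50
top onion 183 t45.5 plate xs,ys [0.0052 0.0397] z 0.027 r 0.025 ztop 0.057 bbox mid [-0.016  0.029]
top onion 362 t45.5 plate xs,ys [-0.0438 -0.0062] z 0.03 r 0.025 ztop 0.057 bbox mid [-0.036 -0.028]
scene onion 423 t45.6 plate xs,ys [0.0029 0.0427] z 0.028 r 0.024 ztop 0.06 bbox mid [-0.022  0.034]
scene onion 418 t45.6 plate xs,ys [-0.0459 -0.0048] z 0.029 r 0.024 ztop 0.056 bbox mid [-0.04  -0.033]
wrist onion 3839 t45.6 plate xs,ys [0.0049 0.0422] z 0.028 r 0.025 ztop 0.06 bbox mid [-0.019  0.039]
wrist onion 3524 t45.6 plate xs,ys [-0.0439 -0.0062] z 0.027 r 0.026 ztop 0.054 bbox mid [-0.035 -0.028]
[[[0.14,-0.9,0.04],[-0.01,-0,0],1],[[0.14,-0.9,0.04],[-0,-0,0],1],[[0.14,-0.9,0.04],[-0.01,-0,0],1],[[0.14,-0.9,0.03],[-0,-0,0],1],[[0.13,-0.9,0.04],[-0.01,-0,0],1],[[0.14,-0.89,0.03],[-0,-0,0],1]]
6 rows; end [0.384  0.2133 0.0901]
```

Call:
jog_arm(motion=[[[0.14,-0.9,0.04],[0,0,0],1],[[0.14,-0.9,0.04],[0,0,0],1],[[0.14,-0.9,0.04],[0,0,0],1],[[0.14,-0.9,0.03],[0,0,0],1],[[0.13,-0.9,0.04],[0,0,0],1],[[0.14,-0.89,0.03],[0,0,0],1],[[0,0,0],[0,0,0],1],[[0,0,0],[0,0,0],1],[[0,0,0],[0,0,0],1]])

```text
clock: 46.75
tcp_pos: [0.3862, 0.2144, 0.0913]
eef_rot: [0.0, 0.491, 0.871, 0.0]
ft_force: [-0.4, -0.6, -0.3]
gripper_width: 0.0855
grasp_force: 0.0
```

Run:
```python
from h import *
st(); veg("wrist"); f=arm.grab_frame("top"); X=cloud(f)
r=(X[...,:2]-PAN)@np.c_[XS,YS]; m=(abs(r[...,0])<.04)&(abs(r[...,1])<.05)&(X[...,2]>.04)&(X[...,2]<.1); print("pan floor",np.median(X[m][:,2]),m.sum())
```

```text
t46.75 tcp [0.3862 0.2144 0.0913] yaw_y 31.2 z [ 0.001  0.    -1.   ] F [-0.4 -0.6 -0.3] w 0.0855 gf 0.0 q6 1.53
wrist tomato [163. 178.] 2177 mid [0.2982 0.1884 0.0195] ext [0.043 0.051 0.015] zmax 0.027 sph [0.297  0.1879 0.0126] 0.0184 pan xy [-0.117  0.242] plate [-0.258 -0.05 ]
wrist tomato [278. 210.] 3283 mid [0.383  0.2146 0.0378] ext [0.046 0.045 0.038] zmax 0.057 sph [0.3839 0.214  0.0279] 0.0217 pan xy [-0.029  0.219] plate [-0.171 -0.024]
wrist onion [498. 244.] 4607 mid [0.5342 0.2762 0.0364] ext [0.05  0.052 0.049] zmax 0.061 sph [0.5358 0.2764 0.0274] 0.0249 pan xy [0.133 0.194] plate [-0.019  0.038]
wrist onion [443. 282.] 552 mid [0.4803 0.2398 0.0937] ext [0.113 0.025 0.152] zmax 0.17 sph [0.4904 0.3285 0.0926] 0.1157 pan xy [0.121 0.262] plate [-0.064  0.09 ]
pan floor 0.07137927395601108 1563
```

Call:
jog_arm(motion=[[[0.03,-0.07,0.9],[0,0,0],1],[[0,0,0.9],[0,0,0],1],[[0,0,0.9],[0,0,0],1],[[0,0,0.7],[0,0,0],1],[[0,0,0.33],[0,0,0],1],[[0,0,0],[0,0,0],1],[[0,0,0],[0,0,0],-1],[[0,0,0],[0,0,0],-1],[[0,0,0],[0,0,0],-1],[[0,0,0],[0,0,0],-1],[[0,0,0],[0,0,0],-1],[[0,0,0],[0,0,0],-1]])

```text
clock: 48.35
tcp_pos: [0.3835, 0.2139, -0.0193]
eef_rot: [0.001, 0.491, 0.871, 0.001]
ft_force: [-1.1, -1.0, 7.2]
gripper_width: 0.0464
grasp_force: 60.1
```

Call:
jog_arm(motion=[[[0,0,-0.4],[0,0,0],-1],[[0,0,-0.8],[0,0,0],-1],[[0,0,-0.9],[0,0,0],-1],[[0,0,-0.9],[0,0,0],-1],[[0,0,-0.9],[0,0,0],-1],[[0,0,0],[0,0,0],-1]])

```text
clock: 49.1
tcp_pos: [0.3845, 0.2146, 0.0987]
eef_rot: [0.001, 0.491, 0.871, 0.002]
ft_force: [-0.9, 0.5, -2.1]
gripper_width: 0.0463
grasp_force: 61.7
```

Run:
```python
from h import *
st()
plan([(*(PAN+.031*YS),.1,31.2,-1),(*(PAN+.031*YS),.06,31.2,-1)])
```

```text
t49.10 tcp [0.3845 0.2146 0.0987] yaw_y 31.2 z [ 0.005  0.003 -1.   ] F [-0.9  0.5 -2.1] w 0.0463 gf 61.7 q6 1.53
[[[-0.9,0.13,-0.01],[0.01,0,0],-1],[[-0.9,0.13,-0],[0.01,0,0],-1],[[-0.9,0.14,-0.01],[0.01,0,0],-1],[[-0.89,0.13,-0],[0.01,0,0],-1],[[-0.9,0.14,-0.01],[0.01,0,0],-1],[[-0.89,0.13,-0],[0.01,0,0],-1],[[-0.9,0.14,-0.01],[0.01,0,0],-1],[[0,-0,0.67],[-0,0,0],-1],[[0,-0,0.66],[-0,0,0],-1]]
9 rows; end [0.5063 0.068  0.0601]
```

Call:
jog_arm(motion=[[[-0.9,0.13,0],[0,0,0],-1],[[-0.9,0.13,0],[0,0,0],-1],[[-0.9,0.14,0],[0,0,0],-1],[[-0.89,0.13,0],[0,0,0],-1],[[-0.9,0.14,0],[0,0,0],-1],[[-0.89,0.13,0],[0,0,0],-1],[[-0.9,0.14,0],[0,0,0],-1],[[0,0,0.6],[0,0,0],-1],[[0,0,0.5],[0,0,0],-1],[[0,0,0.2],[0,0,0],-1],[[0,0,0],[0,0,0],-1]])

```text
clock: 50.48
tcp_pos: [0.5036, 0.067, 0.0566]
eef_rot: [-0.001, 0.491, 0.871, -0.001]
ft_force: [0.2, 0.3, -0.9]
gripper_width: 0.0459
grasp_force: 61.7
```

Run:
```python
from h import *
st(); s=arm.get_state(); print("tcp pan",(np.array(s["tcp_pos"])[:2]-PAN)@np.c_[XS,YS])
```

```text
t50.48 tcp [0.5036 0.067  0.0566] yaw_y 31.2 z [-0.002 -0.    -1.   ] F [ 0.2  0.3 -0.9] w 0.0459 gf 61.7 q6 1.16
tcp pan [-0.0027953   0.03135582]
```

Call:
jog_arm(motion=[[[0,0.05,0.1],[0,0,0],-1],[[0,0,0.1],[0,0,0],-1],[[0,0,0.1],[0,0,0],-1],[[0,0,0.1],[0,0,0],-1],[[0,0,0],[0,0,0],-1],[[0,0,0],[0,0,0],0.2],[[0,0,0],[0,0,0],0.4],[[0,0,0],[0,0,0],0.5],[[0,0,0],[0,0,0],0.5]])

```text
clock: 51.6
tcp_pos: [0.5057, 0.0677, 0.0454]
eef_rot: [-0.0, 0.491, 0.871, -0.0]
ft_force: [-1.0, -0.5, -0.0]
gripper_width: 0.0641
grasp_force: 0.0
```

Call:
jog_arm(motion=[[[0,0,-0.3],[0,0,0],0.5],[[0,0,-0.8],[0,0,0],0.5],[[0,0,-0.8],[0,0,0],0.5],[[0,0,-0.8],[0,0,0],1],[[0,0,0],[0,0,0],1],[[0,0,0],[0,0,0],1]])

```text
clock: 52.35
tcp_pos: [0.5054, 0.0677, 0.1261]
eef_rot: [-0.0, 0.491, 0.871, -0.0]
ft_force: [-0.5, 0.2, -0.6]
gripper_width: 0.0855
grasp_force: 0.0
```

Run:
```python
from h import *
st(); veg("wrist"); veg("top")
plan([(.6587,.1170,.09,31.2,1)])
```

```text
t52.35 tcp [0.5054 0.0677 0.1261] yaw_y 31.2 z [-0. -0. -1.] F [-0.5  0.2 -0.6] w 0.0855 gf 0.0 q6 1.16
wrist tomato [282. 223.] 4061 mid [0.505  0.0687 0.1021] ext [0.045 0.045 0.037] zmax 0.121 sph [0.5062 0.068  0.0917] 0.0213 pan xy [-0.     0.031] plate [-0.048 -0.17 ]
wrist tomato [463. 241.] 2779 mid [0.6558 0.1169 0.0346] ext [0.043 0.047 0.045] zmax 0.057 sph [0.6588 0.1168 0.0266] 0.0226 pan xy [ 0.156 -0.006] plate [ 0.104 -0.121]
wrist tomato [192. 240.] 98 mid [ 0.4575 -0.0011  0.0318] ext [0.01  0.011 0.003] zmax 0.033 sph [ 0.4576 -0.0015  0.0314] 0.0036 pan xy [-0.078 -0.003] plate [-0.097 -0.24 ]
wrist onion [467.   8.] 971 mid [0.5424 0.2581 0.0318] ext [0.035 0.019 0.025] zmax 0.044 sph [0.5387 0.2718 0.0276] 0.0227 pan xy [0.133 0.188] plate [-0.016  0.034]
wrist onion [399.  50.] 4502 mid [0.5184 0.2084 0.0371] ext [0.05  0.055 0.037] zmax 0.056 sph [0.5201 0.21   0.0275] 0.0257 pan xy [0.085 0.145] plate [-0.034 -0.028]
top tomato [267. 176.] 79 mid [0.6562 0.1319 0.034 ] ext [0.034 0.015 0.025] zmax 0.047 sph [0.6597 0.1211 0.0264] 0.0205 pan xy [ 0.159 -0.003] plate [ 0.105 -0.117]
top tomato [241. 330.] 223 mid [0.2987 0.1884 0.0205] ext [0.037 0.049 0.016] zmax 0.029 sph [0.2985 0.1877 0.0161] 0.017 pan xy [-0.116  0.241] plate [-0.256 -0.05 ]
top onion [206. 225.] 363 mid [0.5355 0.2745 0.0435] ext [0.047 0.049 0.033] zmax 0.06 sph [0.5371 0.2757 0.0296] 0.024 pan xy [0.134 0.193] plate [-0.017  0.038]
top onion [233. 232.] 350 mid [0.5186 0.2082 0.042 ] ext [0.048 0.05  0.029] zmax 0.057 sph [0.5203 0.21   0.0296] 0.0247 pan xy [0.086 0.145] plate [-0.034 -0.028]
[[[-0.21,0.87,0.19],[-0,-0,0],1],[[-0.21,0.87,0.2],[-0,-0,0],1],[[-0.21,0.88,0.19],[-0.01,-0,0],1],[[-0.21,0.87,0.2],[-0,-0,0],1],[[-0.21,0.88,0.2],[-0.01,-0.01,0],1],[[-0.2,0.87,0.19],[-0,-0,0],1]]
6 rows; end [0.6587 0.1171 0.0901]
```

Call:
jog_arm(motion=[[[-0.21,0.87,0],[0,0,0],1],[[-0.21,0.88,0.1],[0,0,0],1],[[-0.21,0.88,0.3],[0,0,0],1],[[-0.21,0.88,0.3],[0,0,0],1],[[-0.21,0.88,0.3],[0,0,0],1],[[-0.2,0.88,0.2],[0,0,0],1],[[0,0,0],[0,0,0],1],[[0,0,0],[0,0,0],1],[[0,0,0],[0,0,0],1]])

```text
clock: 53.58
tcp_pos: [0.6593, 0.1173, 0.0905]
eef_rot: [-0.0, 0.491, 0.871, -0.0]
ft_force: [-0.1, 1.0, 0.5]
gripper_width: 0.0854
grasp_force: 0.0
```

Run:
```python
from h import *
import pickle
st(); veg("wrist")
f=pickle.load(open("f0.pkl","rb"))["top"]; X=cloud(f); m=(X[...,2]>.07)&(X[...,2]<.11)&(np.hypot(X[...,0]-.76,X[...,1]-.12)<.08); print("tumbler",X[m].min(0),X[m].max(0))
```

```text
t53.58 tcp [0.6593 0.1173 0.0905] yaw_y 31.2 z [-0.001 -0.    -1.   ] F [-0.1  1.   0.5] w 0.0854 gf 0.0 q6 1.20
wrist tomato [ 18. 176.] 2538 mid [0.5194 0.0735 0.0841] ext [0.024 0.036 0.036] zmax 0.102 sph [0.5086 0.0687 0.0877] 0.0225 pan xy [0.002 0.03 ] plate [-0.046 -0.169]
wrist tomato [281. 212.] 3300 mid [0.6583 0.1181 0.0382] ext [0.045 0.046 0.038] zmax 0.057 sph [0.6593 0.1175 0.028 ] 0.0216 pan xy [ 0.157 -0.006] plate [ 0.105 -0.12 ]
wrist onion [170.   9.] 1276 mid [0.5288 0.1951 0.0329] ext [0.036 0.028 0.025] zmax 0.045 sph [0.5215 0.2084 0.0279] 0.0248 pan xy [0.086 0.143] plate [-0.033 -0.03 ]
wrist onion [447. 110.] 883 mid [0.7197 0.2383 0.0231] ext [0.034 0.057 0.015] zmax 0.031 sph [0.7688 0.2716 0.0051] 0.0672 pan xy [0.33  0.069] plate [0.214 0.034]
wrist onion [442.  88.] 74 mid [0.7089 0.248  0.019 ] ext [0.006 0.009 0.01 ] zmax 0.024 sph [0.711  0.2494 0.0192] 0.0046 pan xy [0.269 0.08 ] plate [0.156 0.011]
tumbler [0.77427421 0.0976587  0.07021128] [0.83917056 0.16310066 0.1029858 ]
```

Well aligned. I'll descend 111 mm and grasp.

Call:
jog_arm(motion=[[[0,0,0.9],[0,0,0],1],[[0,0,0.9],[0,0,0],1],[[0,0,0.9],[0,0,0],1],[[0,0,0.7],[0,0,0],1],[[0,0,0.29],[0,0,0],1],[[0,0,0],[0,0,0],1],[[0,0,0],[0,0,0],-1],[[0,0,0],[0,0,0],-1],[[0,0,0],[0,0,0],-1],[[0,0,0],[0,0,0],-1],[[0,0,0],[0,0,0],-1],[[0,0,0],[0,0,0],-1]])

```text
clock: 55.12
tcp_pos: [0.6613, 0.1177, -0.0188]
eef_rot: [0.001, 0.491, 0.871, 0.001]
ft_force: [-1.5, -1.7, 5.9]
gripper_width: 0.0456
grasp_force: 61.2
```

Call:
jog_arm(motion=[[[0,0,-0.4],[0,0,0],-1],[[0,0,-0.8],[0,0,0],-1],[[0,0,-0.9],[0,0,0],-1],[[0,0,-0.9],[0,0,0],-1],[[0,0,-0.9],[0,0,0],-1],[[0,0,-0.8],[0,0,0],-1],[[0,0,0],[0,0,0],-1]])

```text
clock: 56.0
tcp_pos: [0.6622, 0.118, 0.1234]
eef_rot: [0.002, 0.491, 0.871, 0.002]
ft_force: [-0.3, 0.1, -1.7]
gripper_width: 0.0455
grasp_force: 61.5
```

Run:
```python
from h import *
st()
plan([(*(PAN-.031*YS+.001*XS),.122,31.2,-1)])
```

```text
t56.00 tcp [0.6622 0.118  0.1234] yaw_y 31.2 z [ 0.005  0.001 -1.   ] F [-0.3  0.1 -1.7] w 0.0455 gf 61.5 q6 1.20
[[[-0.13,-0.88,0],[0.01,0,0],-1],[[-0.13,-0.88,0.01],[0.01,0,0],-1],[[-0.13,-0.88,0],[0.01,0.01,0],-1],[[-0.13,-0.88,0.01],[0.01,0,0],-1],[[-0.14,-0.88,0.01],[0.01,0.01,0],-1],[[-0.13,-0.88,0],[0.01,0,0],-1]]
6 rows; end [0.539  0.0156 0.1221]
```

Call:
jog_arm(motion=[[[-0.13,-0.88,0],[0,0,0],-1],[[-0.13,-0.88,0],[0,0,0],-1],[[-0.13,-0.88,0],[0,0,0],-1],[[-0.13,-0.88,0],[0,0,0],-1],[[-0.14,-0.88,0],[0,0,0],-1],[[-0.13,-0.88,0],[0,0,0],-1],[[0,0,0.6],[0,0,0],-1],[[0,0,0.7],[0,0,0],-1],[[0,0,0.6],[0,0,0],-1],[[0,0,0.2],[0,0,0],-1],[[0,0,0],[0,0,0],-1],[[0,0,0],[0,0,0],-1]])

```text
clock: 57.5
tcp_pos: [0.5377, 0.0153, 0.0582]
eef_rot: [0.0, 0.491, 0.871, 0.0]
ft_force: [-0.2, 0.6, -0.7]
gripper_width: 0.0451
grasp_force: 61.6
```

Run:
```python
from h import *
st(); s=arm.get_state(); print("tcp pan",(np.array(s["tcp_pos"])[:2]-PAN)@np.c_[XS,YS]); veg("wrist")
```

```text
t57.50 tcp [0.5377 0.0153 0.0582] yaw_y 31.2 z [ 0.001  0.    -1.   ] F [-0.2  0.6 -0.7] w 0.0451 gf 61.6 q6 1.05
tcp pan [-0.0003382  -0.03050211]
wrist tomato [282. 130.] 11112 mid [0.5059 0.0674 0.1073] ext [0.046 0.044 0.027] zmax 0.121 sph [0.5064 0.0675 0.0938] 0.0199 pan xy [-0.    0.03] plate [-0.048 -0.171]
wrist tomato [154. 185.] 213 mid [ 0.4574 -0.0015  0.0312] ext [0.01  0.01  0.004] zmax 0.033 sph [ 0.4576 -0.0015  0.0322] 0.0037 pan xy [-0.078 -0.003] plate [-0.097 -0.24 ]
wrist tomato [282. 283.] 10897 mid [0.5367 0.0166 0.1153] ext [0.045 0.047 0.038] zmax 0.134 sph [0.5378 0.0169 0.1051] 0.0214 pan xy [ 0.001 -0.029] plate [-0.017 -0.221]
```

Call:
jog_arm(motion=[[[0,0,0.15],[0,0,0],-1],[[0,0,0.12],[0,0,0],-1],[[0,0,0.1],[0,0,0],-1],[[0,0,0.1],[0,0,0],-1],[[0,0,0.1],[0,0,0],-1],[[0,0,0.1],[0,0,0],-1],[[0,0,0],[0,0,0],-1],[[0,0,0],[0,0,0],0.2],[[0,0,0],[0,0,0],0.4],[[0,0,0],[0,0,0],0.5],[[0,0,0],[0,0,0],0.5]])

```text
clock: 58.92
tcp_pos: [0.5373, 0.0153, 0.0377]
eef_rot: [0.0, 0.491, 0.871, 0.0]
ft_force: [-0.1, 1.2, -0.1]
gripper_width: 0.0642
grasp_force: 0.0
```

Call:
jog_arm(motion=[[[0,0,-0.3],[0,0,0],0.5],[[0,0,-0.8],[0,0,0],0.5],[[0,0,-0.8],[0,0,0],0.5],[[0,0,-0.8],[0,0,0],0.5],[[0,0,0],[0,0,0],0.5],[[0,0,0],[0,0,0],0.5],[[0,0,0],[0,0,0],0.5],[[0,0,0],[0,0,0],0.5],[[0,0,0],[0,0,0],0.5],[[0,0,0],[0,0,0],0.5],[[0,0,0],[0,0,0],0.5],[[0,0,0],[0,0,0],0.5]])

```text
clock: 60.42
tcp_pos: [0.5373, 0.0153, 0.1186]
eef_rot: [0.0, 0.491, 0.871, 0.0]
ft_force: [-0.4, 0.1, 0.4]
gripper_width: 0.0641
grasp_force: 0.0
```

Call:
jog_arm(motion=[[[0,0,0],[0,0,0],0.5],[[0,0,0],[0,0,0],0.5],[[0,0,0],[0,0,0],0.5],[[0,0,0],[0,0,0],0.5],[[0,0,0],[0,0,0],0.5],[[0,0,0],[0,0,0],0.5],[[0,0,0],[0,0,0],0.5],[[0,0,0],[0,0,0],0.5],[[0,0,0],[0,0,0],0.5],[[0,0,0],[0,0,0],0.5],[[0,0,0],[0,0,0],0.5],[[0,0,0],[0,0,0],0.5]])

```text
clock: 61.92
tcp_pos: [0.5372, 0.0153, 0.1186]
eef_rot: [-0.0, 0.491, 0.871, -0.0]
ft_force: [-0.9, 0.9, 0.3]
gripper_width: 0.064
grasp_force: 0.0
```

Run:
```python
from h import *
st(); veg("wrist"); onions("top")
```

```text
t61.92 tcp [0.5372 0.0153 0.1186] yaw_y 31.2 z [-0. -0. -1.] F [-0.9  0.9  0.3] w 0.0640 gf 0.0 q6 1.05
wrist tomato [282. 127.] 4874 mid [0.5058 0.0673 0.0994] ext [0.046 0.045 0.03 ] zmax 0.114 sph [0.5065 0.0674 0.0868] 0.0204 pan xy [-0.    0.03] plate [-0.048 -0.171]
wrist tomato [184. 170.] 127 mid [ 0.4575 -0.0017  0.0319] ext [0.01  0.01  0.004] zmax 0.034 sph [ 0.4575 -0.0017  0.0309] 0.0037 pan xy [-0.078 -0.003] plate [-0.097 -0.24 ]
wrist tomato [282. 222.] 4127 mid [0.5356 0.0173 0.0959] ext [0.044 0.045 0.037] zmax 0.114 sph [0.5371 0.0166 0.0856] 0.0211 pan xy [-0.    -0.029] plate [-0.017 -0.221]
top onion 369 t62.0 plate xs,ys [0.0046 0.0413] z 0.03 r 0.024 ztop 0.062 bbox mid [-0.019  0.037]
top onion 350 t62.0 plate xs,ys [-0.0437 -0.0063] z 0.03 r 0.025 ztop 0.057 bbox mid [-0.036 -0.03 ]
```

Call:
jog_arm(motion=[[[0.04,0,0.6],[0,0,0],0.5],[[0,0,0.9],[0,0,0],0.5],[[0,0,0.7],[0,0,0],0.5],[[0,0,0.35],[0,0,0],0.5],[[0,0,0.15],[0,0,0],0.5],[[0,0,0],[0,0,0],0.5],[[0,0,0],[0,0,0],-1],[[0,0,0],[0,0,0],-1],[[0,0,0],[0,0,0],-1],[[0,0,0],[0,0,0],-1],[[0,0,0],[0,0,0],-1]])

```text
clock: 63.4
tcp_pos: [0.5368, 0.0163, 0.0377]
eef_rot: [0.0, 0.491, 0.871, 0.0]
ft_force: [0.7, 0.4, -0.7]
gripper_width: 0.0454
grasp_force: 61.1
```

Call:
jog_arm(motion=[[[0,0,-0.15],[0,0,0],-1],[[0,0,-0.25],[0,0,0],-1],[[0,0,-0.6],[0,0,0],-1],[[0,0,-0.9],[0,0,0],-1],[[0,0,-0.9],[0,0,0],-1],[[0,0,-0.5],[0,0,0],-1],[[0,0,0],[0,0,0],-1]])

```text
clock: 64.28
tcp_pos: [0.5375, 0.0163, 0.1377]
eef_rot: [0.001, 0.491, 0.871, 0.001]
ft_force: [0.3, 0.5, -1.4]
gripper_width: 0.0454
grasp_force: 61.4
```

Run:
```python
from h import *
st(); onions("top")
t=PLATE+.004*XS-.044*YS
plan([(*(PAN+.09*XS-.0*YS),.132,31.2,-1),(*t,.12,46.2,-1)])
```

```text
t64.28 tcp [0.5375 0.0163 0.1377] yaw_y 31.2 z [ 0.002  0.    -1.   ] F [ 0.3  0.5 -1.4] w 0.0454 gf 61.4 q6 1.06
top onion 369 t64.3 plate xs,ys [0.0044 0.0413] z 0.029 r 0.024 ztop 0.061 bbox mid [-0.019  0.037]
top onion 353 t64.3 plate xs,ys [-0.0437 -0.0062] z 0.03 r 0.025 ztop 0.056 bbox mid [-0.036 -0.03 ]
[[[0.24,0.76,0.04],[0,0,0],-1],[[0.24,0.76,0.04],[0,0,0],-1],[[0.24,0.75,0.04],[0,0,0],-1],[[0.25,0.76,0.03],[0,0,0],-1],[[0.89,0.36,0.1],[0,0,-0.82],-1],[[0.87,0.42,0.1],[0,0,-0.82],-1],[[0.84,0.47,0.1],[0,0,-0.81],-1],[[0.81,0.53,0.1],[0,0,-0.82],-1]]
8 rows; end [0.5806 0.2025 0.1201]
```

Call:
jog_arm(motion=[[[0.24,0.76,0],[0,0,0],-1],[[0.24,0.76,0],[0,0,0],-1],[[0.24,0.75,0],[0,0,0],-1],[[0.25,0.76,0],[0,0,0],-1],[[0.89,0.36,0.1],[0,0,-0.82],-1],[[0.87,0.42,0.1],[0,0,-0.82],-1],[[0.84,0.47,0.1],[0,0,-0.81],-1],[[0.81,0.53,0.1],[0,0,-0.82],-1],[[0,0,0.9],[0,0,0],-1],[[0,0,0.9],[0,0,0],-1],[[0,0,0],[0,0,0],-1],[[0,0,0],[0,0,0],-1]])

```text
clock: 65.82
tcp_pos: [0.5805, 0.2024, 0.0705]
eef_rot: [-0.0, 0.373, 0.928, -0.0]
ft_force: [1.1, 0.7, -1.0]
gripper_width: 0.0452
grasp_force: 61.6
```

Run:
```python
from h import *
st(); s=arm.get_state(); print("tcp plate",(np.array(s["tcp_pos"])[:2]-PLATE)@np.c_[XS,YS]); onions("top"); onions("wrist")
t=PLATE+.004*XS-.044*YS
plan([(*t,.0,46.2,-1)])
```

```text
t65.83 tcp [0.5805 0.2024 0.0705] yaw_y 46.2 z [-0.001 -0.    -1.   ] F [ 1.1  0.7 -1. ] w 0.0452 gf 61.6 q6 1.10
tcp plate [ 0.0038034  -0.04393295]
wrist onion 6382 t65.9 plate xs,ys [0.0048 0.0413] z 0.028 r 0.025 ztop 0.06 bbox mid [-0.018  0.038]
wrist onion 5584 t65.9 plate xs,ys [-0.0439 -0.0062] z 0.027 r 0.026 ztop 0.055 bbox mid [-0.035 -0.029]
[[[0.01,-0.01,0.8],[0.01,0,-0],-1],[[0,-0.01,0.79],[0.01,0.01,-0],-1],[[0,-0,0.8],[0,0,-0],-1]]
3 rows; end [ 5.809e-01  2.024e-01 -1.000e-04]
```

Call:
jog_arm(motion=[[[0,0,0.8],[0,0,0],-1],[[0,0,0.8],[0,0,0],-1],[[0,0,0.7],[0,0,0],-1],[[0,0,0.35],[0,0,0],-1],[[0,0,0.12],[0,0,0],-1],[[0,0,0.06],[0,0,0],-1],[[0,0,0],[0,0,0],-1],[[0,0,0],[0,0,0],-1]])

```text
clock: 66.92
tcp_pos: [0.5811, 0.2026, -0.0137]
eef_rot: [0.0, 0.373, 0.928, 0.0]
ft_force: [0.0, -0.5, -0.5]
gripper_width: 0.0454
grasp_force: 61.6
```

Call:
jog_arm(motion=[[[0,0,0],[0,0,0],0.2],[[0,0,0],[0,0,0],0.3],[[0,0,0],[0,0,0],0.4],[[0,0,0],[0,0,0],0.4],[[0,0,-0.2],[0,0,0],0.4],[[0,0,-0.7],[0,0,0],0.4],[[0,0,-0.9],[0,0,0],0.4],[[0,0,-0.9],[0,0,0],0.5],[[0,0,-0.9],[0,0,0],0.5],[[0,0,-0.9],[0,0,0],0.5],[[0,0,0],[0,0,0],0.5]])

```text
clock: 68.3
tcp_pos: [0.5826, 0.2032, 0.1235]
eef_rot: [0.002, 0.373, 0.928, 0.002]
ft_force: [0.2, 0.1, -0.1]
gripper_width: 0.0639
grasp_force: 0.0
```

Run:
```python
from h import *
st(); onions("wrist"); onions("wrist",kind="tomato"); veg("top")
plan([(*(PAN+.0305*YS),.125,31.2,.5),(*(PAN+.0305*YS),.0445,31.2,.5)])
```

```text
t68.30 tcp [0.5826 0.2032 0.1235] yaw_y 46.2 z [ 0.005  0.002 -1.   ] F [ 0.2  0.1 -0.1] w 0.0639 gf 0.0 q6 1.10
wrist onion 3932 t68.3 plate xs,ys [0.0047 0.0413] z 0.028 r 0.024 ztop 0.061 bbox mid [-0.018  0.037]
wrist onion 3540 t68.3 plate xs,ys [-0.0437 -0.0063] z 0.027 r 0.026 ztop 0.056 bbox mid [-0.035 -0.031]
wrist tomato 2523 t68.4 plate xs,ys [ 0.005  -0.0436] z 0.032 r 0.021 ztop 0.06 bbox mid [ 0.025 -0.034]
top tomato [300. 234.] 147 mid [0.5077 0.0594 0.1076] ext [0.037 0.027 0.03 ] zmax 0.122 sph [0.5064 0.066  0.0971] 0.0179 pan xy [-0.001  0.029] plate [-0.048 -0.172]
[[[-0.27,-0.99,-0.03],[-0,-0,0.65],0.5],[[-0.32,-0.97,-0.03],[-0,-0,0.66],0.5],[[-0.37,-0.95,-0.04],[-0.01,-0,0.65],0.5],[[-0.41,-0.93,-0.03],[-0,-0,0.66],0.5],[[-0.47,-0.91,-0.04],[-0.01,-0.01,0.65],0.5],[[0,-0,0.9],[0,0,0],0.5],[[0,-0,0.89],[0,0,0],0.5],[[0,-0.01,0.9],[0,0,0],0.5]]
8 rows; end [0.5063 0.0676 0.0444]
```

Call:
jog_arm(motion=[[[-0.27,-0.99,0],[0,0,0.65],0.5],[[-0.32,-0.97,0],[0,0,0.66],0.5],[[-0.37,-0.95,0],[0,0,0.65],0.5],[[-0.41,-0.93,0],[0,0,0.66],0.5],[[-0.47,-0.91,0],[0,0,0.65],0.5],[[0,0,0],[0,0,0],0.5],[[0,0,0.3],[0,0,0],0.5],[[0,0,0],[0,0,0],0.5],[[0,0,0],[0,0,0],0.5]])

```text
clock: 69.58
tcp_pos: [0.5073, 0.0686, 0.1113]
eef_rot: [-0.0, 0.49, 0.872, -0.0]
ft_force: [0.9, -0.7, 0.2]
gripper_width: 0.0639
grasp_force: 0.0
```

Run:
```python
from h import *
st(); veg("wrist"); s=arm.get_state(); print("tcp pan",(np.array(s["tcp_pos"])[:2]-PAN)@np.c_[XS,YS])
```

```text
t69.58 tcp [0.5073 0.0686 0.1113] yaw_y 31.3 z [-0.001  0.    -1.   ] F [ 0.9 -0.7  0.2] w 0.0639 gf 0.0 q6 1.16
wrist tomato [466. 103.] 4057 mid [0.5798 0.2014 0.0406] ext [0.044 0.046 0.04 ] zmax 0.061 sph [0.5811 0.202  0.0305] 0.0218 pan xy [0.133 0.107] plate [ 0.027 -0.036]
wrist tomato [279. 230.] 4714 mid [0.505  0.0688 0.1022] ext [0.045 0.045 0.038] zmax 0.121 sph [0.5062 0.0681 0.0917] 0.0213 pan xy [0.    0.031] plate [-0.048 -0.17 ]
wrist tomato [184. 247.] 112 mid [ 0.4576 -0.0017  0.0319] ext [0.009 0.01  0.003] zmax 0.034 sph [ 0.4577 -0.0014  0.0326] 0.0037 pan xy [-0.078 -0.003] plate [-0.097 -0.239]
wrist onion [474.   5.] 590 mid [0.5444 0.2559 0.0302] ext [0.03  0.015 0.021] zmax 0.041 sph [0.5387 0.2714 0.0282] 0.0224 pan xy [0.133 0.188] plate [-0.016  0.033]
wrist onion [404.  46.] 5147 mid [0.5188 0.2077 0.0356] ext [0.051 0.054 0.038] zmax 0.055 sph [0.5202 0.21   0.0275] 0.0257 pan xy [0.085 0.145] plate [-0.034 -0.028]
tcp pan [0.00132161 0.03069842]
```

Next: shift 1.3 mm back in pan x, go down 66 mm, grasp and lift.

Call:
jog_arm(motion=[[[0,-0.04,0.6],[0,0,0],0.5],[[0,0,0.8],[0,0,0],0.5],[[0,0,0.5],[0,0,0],0.5],[[0,0,0.2],[0,0,0],0.5],[[0,0,0.1],[0,0,0],0.5],[[0,0,0],[0,0,0],0.5],[[0,0,0],[0,0,0],-1],[[0,0,0],[0,0,0],-1],[[0,0,0],[0,0,0],-1],[[0,0,0],[0,0,0],-1],[[0,0,0],[0,0,0],-1]])

```text
clock: 71.0
tcp_pos: [0.5065, 0.0674, 0.0458]
eef_rot: [0.0, 0.491, 0.871, 0.0]
ft_force: [0.7, 0.3, -0.0]
gripper_width: 0.0459
grasp_force: 61.2
```

Call:
jog_arm(motion=[[[0,0,-0.15],[0,0,0],-1],[[0,0,-0.25],[0,0,0],-1],[[0,0,-0.6],[0,0,0],-1],[[0,0,-0.9],[0,0,0],-1],[[0,0,-0.8],[0,0,0],-1],[[0,0,0],[0,0,0],-1]])

```text
clock: 71.75
tcp_pos: [0.5077, 0.0676, 0.1286]
eef_rot: [0.002, 0.491, 0.871, 0.001]
ft_force: [0.7, -0.1, -2.4]
gripper_width: 0.0461
grasp_force: 61.7
```

Run:
```python
from h import *
st()
plan([(*(PLATE+.045*XS),.12,-58,-1)])
```

```text
t71.75 tcp [0.5077 0.0676 0.1286] yaw_y 31.2 z [ 0.004  0.001 -1.   ] F [ 0.7 -0.1 -2.4] w 0.0461 gf 61.7 q6 1.16
[[[0.2,0.29,0.02],[0,-0,0.97],-1],[[0.22,0.27,0.01],[0,-0,0.97],-1],[[0.25,0.25,0.02],[0,-0,0.97],-1],[[0.26,0.23,0.01],[0,-0,0.97],-1],[[0.28,0.21,0.02],[0,-0,0.97],-1],[[0.3,0.19,0.01],[0,-0,0.97],-1],[[0.31,0.17,0.02],[0,-0,0.97],-1],[[0.32,0.14,0.01],[0,-0,0.97],-1],[[0.33,0.12,0.02],[0,-0,0.98],-1],[[0.34,0.09,0.01],[0,-0,0.97],-1],[[0.35,0.06,0.02],[0,-0,0.98],-1],[[0.35,0.04,0.01],[0,-0,0.97],-1]]
[[[0.35,0.01,0.02],[0,-0,0.98],-1],[[0.35,-0.02,0.01],[0,-0.01,0.97],-1],[[0.35,-0.05,0.02],[0.01,-0.01,0.98],-1],[[0.35,-0.07,0.01],[0.01,-0,0.97],-1],[[0.34,-0.1,0.01],[0,-0,0.98],-1],[[0.33,-0.13,0.02],[0,-0.01,0.97],-1],[[0.33,-0.15,0.01],[0.01,-0,0.98],-1],[[0.31,-0.17,0.02],[0,-0.01,0.97],-1]]
20 rows; end [0.593  0.2613 0.12  ]
```

Call:
jog_arm(motion=[[[0.2,0.29,0],[0,0,0.97],-1],[[0.22,0.27,0],[0,0,0.97],-1],[[0.25,0.25,0],[0,0,0.97],-1],[[0.26,0.23,0],[0,0,0.97],-1],[[0.28,0.21,0],[0,0,0.97],-1],[[0.3,0.19,0],[0,0,0.97],-1],[[0.31,0.17,0],[0,0,0.97],-1],[[0.32,0.14,0],[0,0,0.97],-1],[[0.33,0.12,0],[0,0,0.98],-1],[[0.34,0.09,0],[0,0,0.97],-1],[[0.35,0.06,0],[0,0,0.98],-1],[[0.35,0.04,0],[0,0,0.97],-1]])

```text
clock: 73.25
tcp_pos: [0.556, 0.1832, 0.1251]
eef_rot: [-0.0, 0.831, 0.556, -0.001]
ft_force: [1.2, -0.4, -1.8]
gripper_width: 0.0458
grasp_force: 61.6
```

Call:
jog_arm(motion=[[[0.35,0.01,0],[0,0,0.98],-1],[[0.35,-0.02,0],[0,0,0.97],-1],[[0.35,-0.05,0],[0,0,0.98],-1],[[0.35,-0.07,0],[0,0,0.97],-1],[[0.34,-0.1,0],[0,0,0.98],-1],[[0.33,-0.13,0],[0,0,0.97],-1],[[0.33,-0.15,0],[0,0,0.98],-1],[[0.31,-0.17,0],[0,0,0.97],-1],[[0,0,0],[0,0,0],-1],[[0,0,0],[0,0,0],-1],[[0,0,0],[0,0,0],-1]])

```text
clock: 74.62
tcp_pos: [0.5911, 0.2605, 0.1264]
eef_rot: [0.0, 0.961, 0.276, -0.0]
ft_force: [0.4, -0.5, -1.1]
gripper_width: 0.0462
grasp_force: 61.6
```

Run:
```python
from h import *
st(); s=arm.get_state(); print("tcp plate",(np.array(s["tcp_pos"])[:2]-PLATE)@np.c_[XS,YS])
for n in("wrist","top","scene"): onions(n); onions(n,kind="tomato")
plan([(*(PLATE+.045*XS),.05,-58.8,-1)])
```

```text
t74.62 tcp [0.5911 0.2605 0.1264] yaw_y -58.0 z [-0.001 -0.    -1.   ] F [ 0.4 -0.5 -1.1] w 0.0462 gf 61.6 q6 3.00
tcp plate [0.04290485 0.00028615]
wrist onion 1363 t74.7 plate xs,ys [0.0047 0.041 ] z 0.023 r 0.028 ztop 0.054 bbox mid [-0.014  0.046]
wrist tomato 1189 t74.7 plate xs,ys [ 0.0042 -0.0439] z 0.026 r 0.025 ztop 0.052 bbox mid [ 0.039 -0.033]
top onion 97 t74.8 plate xs,ys [-0.0473 -0.0151] z 0.035 r 0.017 ztop 0.052 bbox mid [-0.03  -0.044]
top tomato 285 t74.8 plate xs,ys [ 0.0044 -0.0444] z 0.034 r 0.02 ztop 0.062 bbox mid [ 0.025 -0.035]
scene onion 427 t74.9 plate xs,ys [0.003  0.0427] z 0.027 r 0.025 ztop 0.059 bbox mid [-0.022  0.034]
scene onion 440 t74.9 plate xs,ys [-0.0459 -0.005 ] z 0.029 r 0.024 ztop 0.055 bbox mid [-0.041 -0.035]
scene tomato 227 t74.9 plate xs,ys [ 0.0014 -0.0435] z 0.036 r 0.017 ztop 0.062 bbox mid [ 0.023 -0.038]
[[[0.02,0.01,0.85],[0,-0,0.06],-1],[[0.01,0,0.86],[0,-0,0.06],-1],[[0.02,0.01,0.85],[0,-0,0.06],-1]]
3 rows; end [0.5931 0.2612 0.0501]
```

Call:
jog_arm(motion=[[[0.07,0.05,0.8],[0,0,0],-1],[[0,0,0.9],[0,0,0],-1],[[0,0,0.9],[0,0,0],-1],[[0,0,0.9],[0,0,0],-1],[[0,0,0.6],[0,0,0],-1],[[0,0,0.35],[0,0,0],-1],[[0,0,0.15],[0,0,0],-1],[[0,0,0.11],[0,0,0],-1],[[0,0,0],[0,0,0],-1],[[0,0,0],[0,0,0],-1]])

```text
clock: 76.18
tcp_pos: [0.5949, 0.2612, -0.0134]
eef_rot: [-0.0, 0.961, 0.276, 0.001]
ft_force: [-1.6, -0.6, 5.3]
gripper_width: 0.0456
grasp_force: 62.1
```

Call:
jog_arm(motion=[[[0,0,0],[0,0,0],0.15],[[0,0,0],[0,0,0],0.25],[[0,0,0],[0,0,0],0.3],[[0,0,0],[0,0,0],0.3],[[0,0,-0.2],[0,0,0],0.3],[[0,0,-0.7],[0,0,0],0.3],[[0,0,-0.9],[0,0,0],0.3],[[0,0,-0.9],[0,0,0],0.3],[[0,0,-0.9],[0,0,0],0.5],[[0,0,-0.9],[0,0,0],1],[[0,0,0],[0,0,0],1]])

```text
clock: 77.55
tcp_pos: [0.5961, 0.2618, 0.1234]
eef_rot: [-0.0, 0.961, 0.276, 0.003]
ft_force: [0.6, 1.5, 0.0]
gripper_width: 0.0854
grasp_force: 0.0
```

Run:
```python
from h import *
st()
for n in("wrist","scene"): onions(n); onions(n,kind="tomato")
# finger target for lock-back: green side; tcp start pose for red push was (.4106,-.0214); nub moved 12; new finger centre = slot +25 -> +50mm along YS
t=np.array([.4106,-.0214])+.050*YS; print(t)
plan([(*t,.12,31.2,1)])
```

```text
t77.55 tcp [0.5961 0.2618 0.1234] yaw_y -58.0 z [ 0.005  0.002 -1.   ] F [0.6 1.5 0. ] w 0.0854 gf 0.0 q6 3.00
wrist onion 2958 t77.6 plate xs,ys [0.0054 0.0409] z 0.027 r 0.025 ztop 0.06 bbox mid [-0.016  0.038]
wrist onion 2725 t77.6 plate xs,ys [-0.0441 -0.0066] z 0.027 r 0.026 ztop 0.055 bbox mid [-0.04  -0.029]
wrist tomato 2544 t77.7 plate xs,ys [ 0.047  -0.0005] z 0.032 r 0.021 ztop 0.061 bbox mid [0.041 0.025]
wrist tomato 2402 t77.7 plate xs,ys [ 0.006  -0.0437] z 0.031 r 0.021 ztop 0.06 bbox mid [ 0.029 -0.034]
scene onion 427 t77.7 plate xs,ys [0.003  0.0429] z 0.027 r 0.025 ztop 0.06 bbox mid [-0.023  0.036]
scene onion 457 t77.7 plate xs,ys [-0.0455 -0.0047] z 0.028 r 0.025 ztop 0.054 bbox mid [-0.04  -0.034]
scene tomato 302 t77.8 plate xs,ys [0.0448 0.0013] z 0.03 r 0.022 ztop 0.06 bbox mid [0.036 0.021]
scene tomato 241 t77.8 plate xs,ys [ 0.0026 -0.043 ] z 0.034 r 0.019 ztop 0.061 bbox mid [ 0.023 -0.036]
[0.38469865 0.02136821]
[[[-0.51,0.15,-0],[-0,0,-0.97],1],[[-0.52,0.11,-0],[-0,0,-0.97],1],[[-0.52,0.07,-0],[-0,0,-0.97],1],[[-0.53,0.03,-0],[-0,0,-0.97],1],[[-0.53,-0.01,-0],[-0,0,-0.97],1],[[-0.53,-0.05,-0],[-0,0,-0.97],1],[[-0.52,-0.09,-0],[-0,0,-0.97],1],[[-0.51,-0.13,-0],[-0,0,-0.97],1],[[-0.5,-0.17,-0],[-0,0,-0.97],1],[[-0.49,-0.21,-0],[-0,0,-0.98],1],[[-0.47,-0.24,-0],[-0,0,-0.97],1],[[-0.45,-0.28,-0],[-0,0,-0.98],1]]
[[[-0.42,-0.31,-0],[-0,0,-0.97],1],[[-0.4,-0.35,-0],[-0,0,-0.98],1],[[-0.37,-0.37,-0],[-0,0,-0.97],1],[[-0.34,-0.4,-0],[-0.01,0,-0.98],1],[[-0.31,-0.43,-0],[-0,0,-0.97],1],[[-0.28,-0.45,-0],[-0.01,0,-0.98],1],[[-0.24,-0.47,-0],[-0,0,-0.97],1],[[-0.2,-0.49,-0.01],[-0.01,0,-0.98],1]]
20 rows; end [0.3848 0.0213 0.12  ]
```

Call:
jog_arm(motion=[[[-0.51,0.15,0],[0,0,-0.97],1],[[-0.52,0.11,0],[0,0,-0.97],1],[[-0.52,0.07,0],[0,0,-0.97],1],[[-0.53,0.03,0],[0,0,-0.97],1],[[-0.53,-0.01,0],[0,0,-0.97],1],[[-0.53,-0.05,0],[0,0,-0.97],1],[[-0.52,-0.09,0],[0,0,-0.97],1],[[-0.51,-0.13,0],[0,0,-0.97],1],[[-0.5,-0.17,0],[0,0,-0.97],1],[[-0.49,-0.21,0],[0,0,-0.98],1],[[-0.47,-0.24,0],[0,0,-0.97],1],[[-0.45,-0.28,0],[0,0,-0.98],1]])

```text
clock: 79.25
tcp_pos: [0.4671, 0.1169, 0.1192]
eef_rot: [-0.001, 0.734, 0.68, -0.001]
ft_force: [0.3, 0.3, 0.9]
gripper_width: 0.0854
grasp_force: 0.0
```

Call:
jog_arm(motion=[[[-0.42,-0.31,0],[0,0,-0.97],1],[[-0.4,-0.35,0],[0,0,-0.98],1],[[-0.37,-0.37,0],[0,0,-0.97],1],[[-0.34,-0.4,0],[0,0,-0.98],1],[[-0.31,-0.43,0],[0,0,-0.97],1],[[-0.28,-0.45,0],[0,0,-0.98],1],[[-0.24,-0.47,0],[0,0,-0.97],1],[[-0.2,-0.49,0],[0,0,-0.98],1],[[0,0,0],[0,0,0],1],[[0,0,0],[0,0,0],1],[[0,0,0],[0,0,0],1]])

```text
clock: 80.62
tcp_pos: [0.3862, 0.0221, 0.1203]
eef_rot: [0.0, 0.491, 0.871, 0.0]
ft_force: [-0.1, -0.1, 0.3]
gripper_width: 0.0857
grasp_force: 0.0
```

Run:
```python
from h import *
st()
plan([(.3857,.0197,.05,31.2,1)])
f=arm.grab_frame("top"); X=cloud(f); r=(X[...,:2]-PAN)@np.c_[XS,YS]; m=(abs(r[...,0])<.04)&(abs(r[...,1])<.05)&(X[...,2]>.04)&(X[...,2]<.1); print("pan floor",np.median(X[m][:,2]),m.sum())
```

```text
t80.62 tcp [0.3862 0.0221 0.1203] yaw_y 31.2 z [ 0.  0. -1.] F [-0.1 -0.1  0.3] w 0.0857 gf 0.0 q6 1.08
[[[-0.02,-0.02,0.78],[0,-0,0],1],[[-0.02,-0.02,0.78],[0,-0,0],1],[[-0.02,-0.02,0.78],[0,-0,0],1]]
3 rows; end [0.3856 0.0196 0.0501]
pan floor 0.0713736286103212 1567
```

Call:
jog_arm(motion=[[[-0.06,-0.06,0.8],[0,0,0],1],[[0,0,0.8],[0,0,0],1],[[0,0,0.8],[0,0,0],1],[[0,0,0.7],[0,0,0],1],[[0,0,0.45],[0,0,0],1],[[0,0,0.15],[0,0,0],1],[[0,0,0],[0,0,0],1],[[0,0,0],[0,0,0],1]])

```text
clock: 81.68
tcp_pos: [0.3858, 0.0194, 0.0099]
eef_rot: [0.0, 0.491, 0.871, 0.0]
ft_force: [0.4, -0.1, -0.0]
gripper_width: 0.0854
grasp_force: 0.0
```

Run:
```python
from h import *
st()
s=arm.get_state(); d=(np.array(s["tcp_pos"])[:2]-[.4106,-.0214]); print("along XS,YS from old",(d@np.c_[XS,YS]).round(4))
f=arm.grab_frame("wrist"); cv2.imwrite("pics/w9c.png",cv2.resize(cv2.cvtColor(f["pixels"][180:340,300:480],cv2.COLOR_RGB2BGR),None,fx=3,fy=3,interpolation=cv2.INTER_CUBIC))
save(f,"w9")
```

```text
t81.67 tcp [0.3858 0.0194 0.0099] yaw_y 31.2 z [ 0.001  0.    -1.   ] F [ 0.4 -0.1 -0. ] w 0.0854 gf 0.0 q6 1.08
along XS,YS from old [-0.0001  0.0477]
```

View pics/w9c.png

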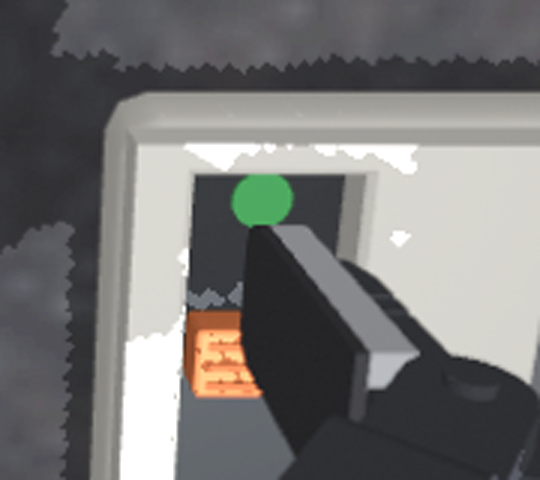

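The crop shows the fingertip corner at (275,227), the green end of the slot at row 172 and the nub's near edge at about row 311. I'll convert these to the tool frame before going in.

Run:
```python
from h import *
f=arm.grab_frame("wrist"); s=arm.get_state(); R=Ro.from_quat(np.roll(s["eef_rot"],-1)); p=np.array(s["tcp_pos"]); X=cloud(f)
I=lambda u,v,z: R.inv().apply(onplane(f,300+u/3-.33,180+v/3-.33,z)-p).round(4)
print("slot end",I(270,173,.04),"end floor",I(220,176,.031),"nub face top",I(215,329,.04),I(215,311,.04),"nub far",I(215,398,.04),"slot L",I(190,260,.04),"slot R",I(372,200,.04),"tip",I(262,227,.048))
T=R.inv().apply((X-p).reshape(-1,3)).reshape(X.shape)
# height profile along slot at tool y ~.039-.042
m=(abs(T[...,1]-.040)<.002)&(abs(T[...,0])<.05)&(X[...,2]<.05)&(X[...,2]>.02)
for a in np.arange(-.04,.03,.002):
    q=X[m&(T[...,0]>=a)&(T[...,0]<a+.002)][:,2]
    if len(q): print(round(a,3),len(q),np.median(q).round(4),end=' | ')
```

```text
slot end [ 0.0146  0.0485 -0.03  ] end floor [ 0.0108  0.0438 -0.021 ] nub face top [-0.0112  0.0421 -0.03  ] [-0.0081  0.0419 -0.03  ] nub far [-0.0234  0.0429 -0.03  ] slot L [ 0.0005  0.0375 -0.03  ] slot R [ 0.0103  0.0641 -0.03  ] tip [ 0.0094  0.0452 -0.038 ]
-0.04 17 0.0311 | -0.038 16 0.0311 | -0.036 17 0.0312 | -0.034 17 0.0307 | -0.032 17 0.0311 | -0.03 16 0.0311 | -0.028 12 0.0312 | -0.026 8 0.0313 | -0.024 21 0.0389 | -0.022 38 0.0381 | -0.02 37 0.0388 | -0.018 39 0.0386 | -0.016 38 0.0383 | -0.014 66 0.036 | -0.012 29 0.0315 | -0.01 18 0.0312 | -0.008 19 0.0308 | -0.006 18 0.0311 | -0.004 15 0.0307 | -0.002 20 0.0313 | 0.0 18 0.0312 | 0.002 21 0.031 | 0.004 20 0.031 | 0.006 23 0.031 | 0.008 19 0.0312 | 0.01 11 0.0307 | 0.014 29 0.0394 | 0.016 46 0.0395 | 0.018 111 0.0327 |
```

Call:
jog_arm(motion=[[[0.02,0,0.1],[0,0,0],1],[[0,0,0.1],[0,0,0],1],[[0,0,0.08],[0,0,0],1],[[0,0,0.05],[0,0,0],1],[[0,0,0.03],[0,0,0],1],[[0,0,0],[0,0,0],1]])

```text
clock: 82.52
tcp_pos: [0.3847, 0.0198, -0.0015]
eef_rot: [-0.0, 0.491, 0.871, -0.0]
ft_force: [-0.0, 0.2, 0.2]
gripper_width: 0.0852
grasp_force: 0.0
```

Call:
jog_arm(motion=[[[0,0,0.06],[0,0,0],1],[[0,0,0.05],[0,0,0],1],[[0,0,0],[0,0,0],1],[[-0.05,0,0],[0,0,0],1],[[-0.05,0,0],[0,0,0],1],[[-0.05,0,0],[0,0,0],1],[[-0.05,0,0],[0,0,0],1],[[-0.05,0,0],[0,0,0],1],[[-0.05,0,0],[0,0,0],1],[[-0.05,0,0],[0,0,0],1],[[0,0,0],[0,0,0],1]])

```text
clock: 83.9
tcp_pos: [0.3904, 0.0106, -0.0047]
eef_rot: [0.0, 0.491, 0.871, -0.0]
ft_force: [-1.5, 0.5, -0.4]
gripper_width: 0.0852
grasp_force: 0.5
```

Call:
jog_arm(motion=[[[-0.05,0,0],[0,0,0],1],[[-0.05,0,0],[0,0,0],1],[[0,0,0],[0,0,0],1]])

```text
clock: 84.28
tcp_pos: [0.3919, 0.0081, -0.0047]
eef_rot: [0.0, 0.491, 0.871, -0.0]
ft_force: [-0.1, 2.0, 0.7]
gripper_width: 0.0853
grasp_force: 0.6
```

Call:
jog_arm(motion=[[[-0.05,0,0],[0,0,0],1],[[0,0,0],[0,0,0],1]])

```text
clock: 84.52
tcp_pos: [0.3924, 0.0072, -0.0047]
eef_rot: [-0.0, 0.491, 0.871, 0.0]
ft_force: [-1.2, 2.9, 1.1]
gripper_width: 0.0854
grasp_force: 1.5
```

Call:
jog_arm(motion=[[[-0.05,0,0],[0,0,0],1],[[0,0,0],[0,0,0],1]])

```text
clock: 84.78
tcp_pos: [0.3924, 0.0071, -0.0048]
eef_rot: [-0.002, 0.49, 0.872, 0.001]
ft_force: [-2.4, 6.1, 3.4]
gripper_width: 0.0853
grasp_force: 3.4
```

Position has stopped while the force rises, so the lock is at its end stop. I'll back off, lift out and check everything.

Call:
jog_arm(motion=[[[0.12,0,0],[0,0,0],1],[[0.03,0,-0.2],[0,0,0],1],[[0,0,-0.6],[0,0,0],1],[[0,0,-0.9],[0,0,0],1],[[0,0,-0.9],[0,0,0],1],[[0,0,-0.9],[0,0,0],1],[[0.3,-0.5,-0.9],[0,0,0],1],[[0,0,-0.5],[0,0,0],1],[[0,0,0],[0,0,0],1],[[0,0,0],[0,0,0],1]])

```text
clock: 86.02
tcp_pos: [0.3735, 0.0092, 0.142]
eef_rot: [0.0, 0.491, 0.871, -0.0]
ft_force: [0.2, -1.1, -0.9]
gripper_width: 0.0855
grasp_force: 0.0
```

Run:
```python
from h import *
st()
for n in("wrist","scene","top"):
    f=arm.grab_frame(n); X=cloud(f); save(f,n+"10")
    hsv=cv2.cvtColor(f["pixels"],cv2.COLOR_RGB2HSV).astype(int); h,S,v=[hsv[...,i] for i in range(3)]
    m=(h>4)&(h<22)&(S>110)&(v>50)&(abs(X[...,2]-.04)<.008)&(np.hypot(X[...,0]-.44,X[...,1]-.025)<.04)
    if m.any(): d=(X[m][:,:2]-[.4433,.0205])@YS; print(n,m.sum(),"nub y_s rel start",((d.min()+d.max())/2).round(4))
onions("scene"); onions("scene",kind="tomato")
a=cv2.imread("pics/scene10.png")[130:330,100:400]; cv2.imwrite("pics/fin.png",cv2.resize(a,None,fx=2.4,fy=2.4))
```

```text
t86.03 tcp [0.3735 0.0092 0.142 ] yaw_y 31.2 z [-0. -0. -1.] F [ 0.2 -1.1 -0.9] w 0.0855 gf 0.0 q6 1.05
wrist 380 nub y_s rel start -0.0023
scene 64 nub y_s rel start 0.0006
top 14 nub y_s rel start -0.001
scene onion 430 t86.2 plate xs,ys [0.0028 0.0428] z 0.028 r 0.024 ztop 0.061 bbox mid [-0.022  0.035]
scene onion 430 t86.2 plate xs,ys [-0.0463 -0.0046] z 0.029 r 0.024 ztop 0.054 bbox mid [-0.041 -0.033]
scene tomato 152 t86.3 plate xs,ys [0.0441 0.003 ] z 0.028 r 0.022 ztop 0.056 bbox mid [0.028 0.026]
```

View pics/fin.png

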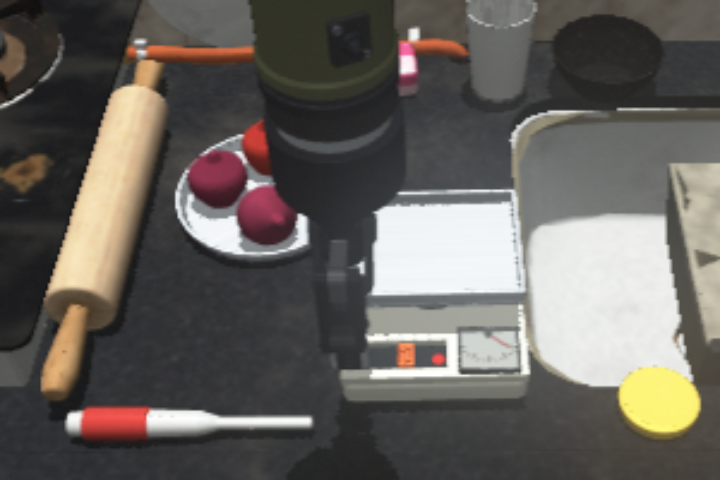

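The picture shows the nub back on the red side at (405,355), an empty pan, and the vegetables on the plate around (240,200). One tomato is hidden behind the arm, so I'll check it in the top view and then hand in.

Run:
```python
from h import *
onions("top"); onions("top",kind="tomato"); print(arm.hand_in())
```

```text
top onion 369 t86.3 plate xs,ys [0.0046 0.0414] z 0.03 r 0.024 ztop 0.061 bbox mid [-0.019  0.037]
top onion 359 t86.3 plate xs,ys [-0.0435 -0.0063] z 0.03 r 0.025 ztop 0.056 bbox mid [-0.036 -0.03 ]
top tomato 289 t86.4 plate xs,ys [ 0.0459 -0.0007] z 0.033 r 0.021 ztop 0.061 bbox mid [0.038 0.023]
top tomato 282 t86.4 plate xs,ys [ 0.0042 -0.0444] z 0.034 r 0.02 ztop 0.064 bbox mid [ 0.025 -0.036]
the job is handed in; nothing more can be done
None
```

I weighed the two onions and then the two tomatoes, each pair released for about 3 s; all four are now on the plate (one onion was knocked onto its side there), the lock is back at the red dot, and the job is handed in, with no verdict returned.

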